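# Dress the cheese tasting board

### The arm

A 6-joint arm with a two-finger parallel gripper is mounted at the origin on the work surface. World frame = base frame: x ahead of the robot, y to its left, z up, the work surface at z = 0. Lengths are in m, angles in rad, forces in N, time in s.
With the tool pointing down it reaches from about 0.4 to 0.825 m from the base axis. Payload 7 kg.
Tool frame: the origin (TCP) lies between the finger pads; the fingertips stand 11 mm ahead of it and the grasp point (between the pads) lies 8 mm behind it; x points along the fingers, z is the direction in which the jaws open and shut, and the axes are right-handed (so a half turn about x gives the same grasp; the last joint's range is limited). The gripper opens to 88 mm and grips with 3 to 60 N. Pads are 19 mm wide; open, the fingers measure 130 mm over their backs; the gripper's body (78 mm by 193 mm) begins 47 mm behind the grasp point.
Start: joints at [-0.891, 0.359, 0.012, 0, -1.224, -0.288], TCP at [0.258, -0.624, 0.238] pointing down, gripper open.
Joint ranges: [-3.07, 3.07], [-1.43, 2.12], [-1.02, 1.25], [-3.03, 1.67], [-3.05, -0], [-3.03, 3.03]. Speed limits (rad/s): [2.39, 2.39, 3.01, 3.14, 3.14, 3.14].

### API

Orientations are given as [roll, pitch, yaw] about the fixed x, y, z axes, in that order (R = Rz(yaw) Ry(pitch) Rx(roll)).
In Python, from station import arm gives the robot as it stands.
- The arm moves only by the tool jog_arm, never from a script. Its argument "motion" is a list of rows, each an object of numbers: "dx", "dy", "dz": the shift along the tool's x, y, z in m; "twist": the turn about the tool's x in degrees. In form: [{"dx": .., "dy": .., "dz": .., "twist": ..}, ...]. A call has 1 to 20 rows; each row is the pose to reach, as a shift and turn from the pose commanded when the call began, along the tool's axes at that moment; what a row does not reach only later rows make up. A row lasts 1/12 s, in which the tool goes at most 41.7 mm and 7.16 degrees, less where a joint would pass 70% of its speed; a pose out of reach is approached as far as the arm can. A call with a gripper value outside its range is refused whole. "gripper" is the finger opening in m, from 0 to 0.0876, set as the call begins (left out, the last holds). The fingers move at their own pace and stop on an object; "newtons" is the grip in N (left out, the last holds). Time passes only in rows, so rows that repeat a pose let the fingers close. It gives the time, the measured TCP pose, the force and the opening at its end, in the units of the state.
- arm.get_state(): the state, without advancing time (a new reading comes with each control period).
- arm.grab_frame(name): name is "side" or "top"; returns the picture (384x512x3 uint8, red, green, blue); there is no depth.
- arm.camera_model(name): a dict with "camera_matrix" (3x3 intrinsics, pixels), "eye" and "attitude" of the camera in the world. Camera axes: x right, y down, z forward; pixel columns grow to the right and rows downward; lengths in m; the calibration is good to about 2 mm. A picture is of the moment at which its call begins. camera_model takes no time and is no camera call.
- arm.job_done(): hands the job in, once; it reports no verdict.
The state is a dict: "t": time; "q": joint angles; "qd": joint speeds; "joint_efforts": joint torques, N m; "eef_pos": TCP position; "ee_rot": TCP orientation; "force": force on the tool from outside, world axes, zero at the start; "moment": the same for the moment, N m; "width": finger opening in m.
Only numpy, scipy, OpenCV 4.12 (cv2) and the standard library are available. Lean on these libraries where they do the work, as an engineer would, in place of code of your own. Each camera call takes 0.05 s, during which the arm holds its last target.

### The job

Set out the tasting board, each piece in the middle of its paper sheet: the block of cheese on the middle sheet with its long sides running straight across the board, the round cheese on the end sheet nearer the pepper mill, and the cheese wedge on the other end sheet with its narrow nose pointing straight along the board, away from the block. Stand the small honey jar upright on the middle of the block's top. Leave the pepper mill, the oil bottle and the little dish where they are, and let go of everything.

Things in the scene. Friction and masses are not known exactly. Their poses are not given: they have to be found in the camera images.
- wheel_center (a point): Small round white cheese, an upright disc 60 mm in diameter and 40 mm high, loose, about 130 g. This point is its centre, 20 mm above its underside; z is its axis, up.
- block_center (a point): Rectangular block of yellow cheese, 80 mm long (x), 55 mm wide (y), 50 mm high (z), loose, about 240 g. This point is its centre, 25 mm above its underside.
- wedge_center (a point): Wedge of hard pale cheese lying flat, 90 mm long (x), 48 mm high, loose, about 180 g. From above it tapers evenly from a 62 mm wide end with brown rind (at -x) to a blunt nose about 30 mm wide (at +x); about 46 mm wide in the middle. The x axis points to the nose. This point is its centre: half-way along, half-way up (24 mm above the underside).
- jar_center (a point): Small amber honey jar with a flat brass lid, an upright cylinder 45 mm in diameter and 45 mm high, closed, loose, about 90 g. This point is its centre, 22.5 mm above its underside.
- sheet_left: Square of white paper, 90 x 90 x 2 mm, fixed on top of a low oak board (140 mm x 380 mm, 18 mm thick, fixed to the counter). The left one, seen from the robot, of the three sheets in a row along the board, 125 mm apart. Origin on the centre of the sheet's underside, 18 mm above the counter; its upper face is 20 mm above the counter. Sheet's y axis runs along the length of the board (towards the robot's left), x across the board (away from the robot), z up.
- sheet_mid: Square of white paper, 90 x 90 x 2 mm, fixed on top of a low oak board (140 mm x 380 mm, 18 mm thick, fixed to the counter). The middle one of the three sheets in a row along the board, 125 mm apart. Origin on the centre of the sheet's underside, 18 mm above the counter; its upper face is 20 mm above the counter. Sheet's y axis runs along the length of the board (towards the robot's left), x across the board (away from the robot), z up.
- sheet_right: Square of white paper, 90 x 90 x 2 mm, fixed on top of a low oak board (140 mm x 380 mm, 18 mm thick, fixed to the counter). The right one, seen from the robot, of the three sheets in a row along the board, 125 mm apart. Origin on the centre of the sheet's underside, 18 mm above the counter; its upper face is 20 mm above the counter. Sheet's y axis runs along the length of the board (towards the robot's left), x across the board (away from the robot), z up.
- mill: Dark wooden pepper mill, turned, 54 mm across the foot, 138 mm tall, standing beside the board's left or right end, about 335 mm to one side of the middle of the counter; it says which end sheet the round cheese belongs on. Loose, to be left alone. Origin at the centre of its underside.
- oil: Green glass oil bottle with black cap, 52 mm in diameter, 160 mm tall, standing beside the other end of the board. Loose, to be left alone. Origin at the centre of its underside.
- dish: Small white ceramic dish, 60 mm across the rim, 26 mm high, standing between the board and the robot, among the pieces. Loose, to be left alone. Origin at the centre of its underside.

How it is judged:
By the outcome, as a careful person would: the job done as asked, in the order asked, and still so for the second after the job is handed in, with the robot touching nothing.
It also fails if it takes over 112 s, if anything falls off the work surface, if the arm or the gripper's body presses on something with over 40 N, if the wrist force passes 120 N, or if a joint passes its speed limit or range.

## Working session

There is one attempt and no reset: what is moved stays moved. The work goes in short steps, Python scripts to look and compute and a tool call to move; the robot and the scene stay as the last step left them, time stands still between calls to the robot, and variables do not carry over. Pictures are saved under pics/ and viewed, and the job is handed in when it is done.

Besides the shell and the picture viewer there is one more tool, called after "Emit:" in YAML: its name, and indented under it one key for each argument. jog_arm: Moves the arm, as the interface text tells. Its arguments: {"type":"object","properties":{"motion":{"type":"array"},"gripper":{"type":"number"},"newtons":{"type":"number"}},"required":["motion"]}

```bash
mkdir -p pics; ls; python3 - <<'E'
from station import arm
import cv2
print(arm.get_state())
for n in ("side","top"):
    m=arm.camera_model(n); print(n,m)
    f=arm.grab_frame(n); cv2.imwrite(f"pics/{n}0.png",cv2.resize(f[:,:,::-1],(768,576),interpolation=cv2.INTER_CUBIC))
    cv2.imwrite(f"pics/{n}0raw.png",f[:,:,::-1])
E
```

```text
pics
{'t': 0.0, 'q': array([-8.90896219e-01,  3.59399463e-01,  1.10842096e-02, -3.43371664e-04,
       -1.22407536e+00, -2.88095195e-01]), 'qd': array([1.18626486e-03, 9.53678586e-04, 7.83808907e-04, 2.48868181e-05,
       5.81424437e-04, 7.54074106e-04]), 'joint_efforts': array([-1.32376204e-03, -5.82716453e+01,  2.93060696e+01,  6.99703708e+00,
        6.89007895e-03, -1.94962754e-04]), 'eef_pos': array([ 0.25755879, -0.62344323,  0.23662678]), 'ee_rot': array([0.08835463, 1.56916968, 2.05083893]), 'force': array([-0.03340115,  0.20026335,  0.18799633]), 'moment': array([-0.01841309, -0.06886613,  0.03644052]), 'width': 0.0873360395621303}
side {'camera_matrix': array([[371.84162661,   0.        , 260.5325657 ],
       [  0.        , 371.84162661, 185.82664487],
       [  0.        ,   0.        ,   1.        ]]), 'eye': array([0.28042371, 0.68592586, 0.61503344]), 'attitude': array([-2.22434538e+00,  5.32102923e-04, -2.77954013e+00])}
top {'camera_matrix': array([[452.28145354,   0.        , 256.6946303 ],
       [  0.        , 452.28145354, 188.98401153],
       [  0.        ,   0.        ,   1.        ]]), 'eye': array([ 0.46665388, -0.01603056,  1.29184156]), 'attitude': array([-3.07212948e+00, -1.43016603e-03, -1.59998079e+00])}
```

View pics/top0.png

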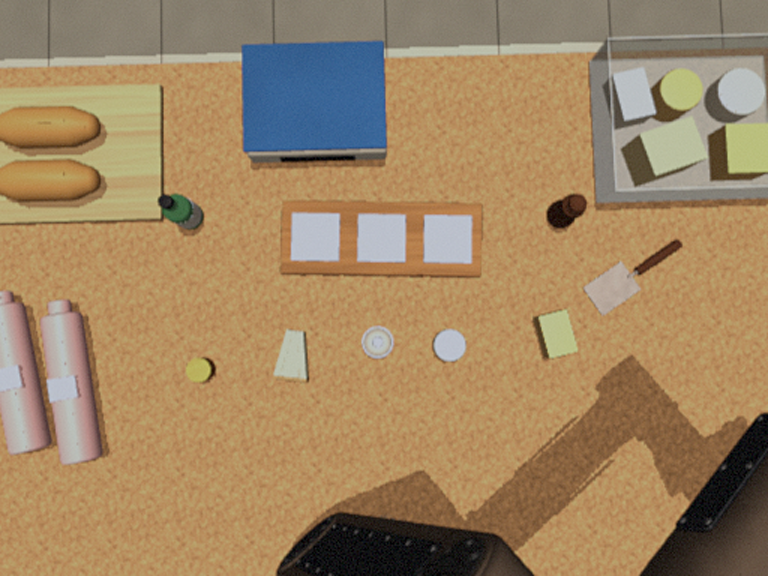

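View pics/side0.png

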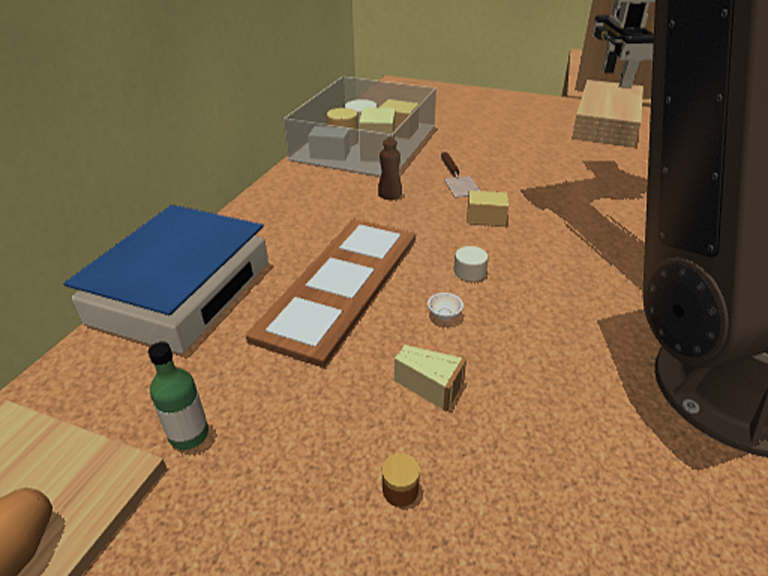

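The top view has +x up and +y left. In it the mill (565,210) is to the right, so the round cheese goes on the right sheet. The oil bottle (180,210) is to the left, so the wedge goes on the left sheet. Pieces along the front row: jar (200,370), wedge (292,355) with its nose up, dish (377,342), wheel (450,345) and block (557,334).

```bash
cat > h.py <<'E'
import numpy as np, cv2
from scipy.spatial.transform import Rotation as R
from station import arm
def cam(n):
    m=arm.camera_model(n); return np.array(m["camera_matrix"]),np.array(m["eye"]),R.from_euler("xyz",m["attitude"]).as_matrix()
def proj(n,P):
    K,e,A=cam(n); c=(np.atleast_2d(P)-e)@A; u=c@K.T; return u[:,:2]/u[:,2:]
def back(n,uv,z):
    K,e,A=cam(n); uv=np.atleast_2d(uv).astype(float); d=np.c_[uv,np.ones(len(uv))]@np.linalg.inv(K).T@A.T
    return e+d*((z-e[2])/d[:,2])[:,None]
def prism(poly,h):
    return np.r_[np.c_[poly,np.zeros(len(poly))],np.c_[poly,np.full(len(poly),h)]]
a=np.linspace(0,2*np.pi,48,endpoint=False); circ=np.c_[np.cos(a),np.sin(a)]
M=dict(wheel=prism(circ*.03,.04),block=prism(np.array([[.04,.0275],[-.04,.0275],[-.04,-.0275],[.04,-.0275]]),.05),
 wedge=prism(np.array([[.045,.015],[-.045,.031],[-.045,-.031],[.045,-.015]]),.048),jar=prism(circ*.0225,.045),
 sheet=np.array([[.045,.045,0],[-.045,.045,0],[-.045,-.045,0],[.045,-.045,0]]))
def place(name,x,y,yaw,z=0):
    c,s=np.cos(yaw),np.sin(yaw); P=M[name]; return np.c_[c*P[:,0]-s*P[:,1]+x,s*P[:,0]+c*P[:,1]+y,P[:,2]+z]
E
python3 - <<'E'
from h import *
t=cv2.imread("pics/top0raw.png"); s=cv2.imread("pics/side0raw.png")
for n,uv,z in [("jar",(200,370),.045),("wedge",(292,355),.048),("dish",(377,342),.026),("wheel",(450,345),.04),("block",(557,334),.05),("sL",(315,237),.02),("sM",(381,237),.02),("sR",(447,237),.02),("mill foot",(560,222),0),("oil foot",(190,222),0)]:
    p=back("top",np.array(uv)/1.5-0.17,z)[0]; q=proj("side",p)[0]
    print(n,p.round(3),q.round(0))
c=t[205:265,120:400]; cv2.imwrite("pics/ct.png",cv2.resize(c,None,fx=2.8,fy=2.8,interpolation=cv2.INTER_NEAREST))
c=s[110:345,220:350]; cv2.imwrite("pics/cs.png",cv2.resize(c,None,fx=2.5,fy=2.5,interpolation=cv2.INTER_NEAREST))
E
```

```text
jar [0.405 0.322 0.045] [268. 311.]
wedge [0.428 0.154 0.048] [285. 241.]
dish [ 0.447 -0.002  0.026] [297. 202.]
wheel [ 0.437 -0.136  0.04 ] [314. 169.]
block [ 0.452 -0.331  0.05 ] [325. 132.]
sL [0.647 0.11  0.02 ] [203. 213.]
sM [ 0.644 -0.015  0.02 ] [226. 184.]
sR [ 0.64  -0.139  0.02 ] [245. 160.]
mill foot [ 0.666 -0.36   0.   ] [264. 130.]
oil foot [0.686 0.351 0.   ] [129. 292.]
```

View pics/ct.png

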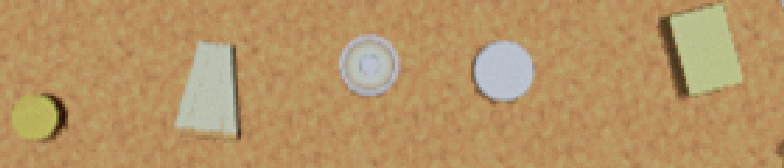

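View pics/cs.png

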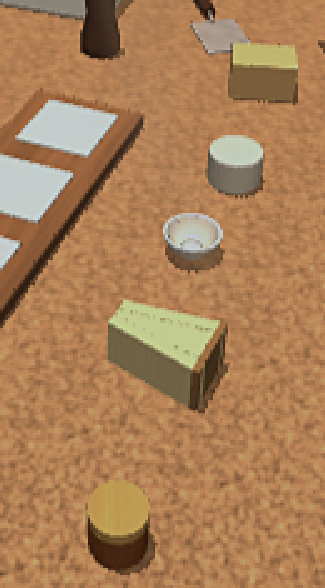

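```bash
cat >> h.py <<'E'
def soft(img,uv,r=14,thr=.5):
    """mask of connected top-face around uv: nearer to centre colour than to surroundings"""
    f=img.astype(float); u,v=np.round(uv).astype(int); c=np.median(f[v-2:v+3,u-2:u+3].reshape(-1,3),0)
    R0=max(0,v-r-6); C0=max(0,u-r-6); win=f[R0:v+r+7,C0:u+r+7]
    bg=np.median(win.reshape(-1,3),0)
    w=c-bg; a=((win-bg)@w)/(w@w)   # 1 on object, 0 on bg
    m=(np.abs(a-1)<thr)&(np.linalg.norm(win-c,axis=2)<.75*np.linalg.norm(w))
    n,l=cv2.connectedComponents(m.astype(np.uint8),connectivity=4)
    k=l[v-R0,u-C0]; m=l==k
    return m,C0,R0
def topfit(img,name,uv,h,yaw0,r=20,cam_="top"):
    from scipy.optimize import minimize
    m,C0,R0=soft(img,uv,r)
    ys,xs=np.nonzero(m); P=back(cam_,np.c_[xs+C0,ys+R0],h)[:,:2]
    x0=P.mean(0); N=M[name]; poly=N[len(N)//2:,:2] if name!="sheet" else N[:,:2]
    S=8; H,W=m.shape; big=cv2.resize(m.astype(np.uint8),(W*S,H*S),interpolation=cv2.INTER_NEAREST)
    big=cv2.GaussianBlur(big.astype(np.float32),(0,0),S*.6)
    def cost(p):
        c,s=np.cos(p[2]),np.sin(p[2]); q=poly@np.array([[c,s],[-s,c]])+p[:2]
        uv=proj(cam_,np.c_[q,np.full(len(q),h)])-[C0,R0]
        k=np.zeros(big.shape,np.uint8); cv2.fillPoly(k,[np.round(((uv+.5)*S-.5)*16).astype(np.int32)],1,shift=4)
        k=cv2.GaussianBlur(k.astype(np.float32),(0,0),S*.6)
        return float(((k-big)**2).sum())/S/S
    best=None
    for d in ([0] if name in("wheel","jar") else [-.15,0,.15]):
        x=np.r_[x0,yaw0+d]; sim=np.array([x,x+[.004,0,0],x+[0,.004,0],x+[0,0,.12]])
        o=minimize(cost,x,method="Nelder-Mead",options=dict(initial_simplex=sim,xatol=1e-5,fatol=1e-4))
        if best is None or o.fun<best.fun: best=o
    return best.x,best.fun,m.sum()
E
python3 - <<'E'
from h import *
t=cv2.imread("pics/top0raw.png")
for n,uv,z,y in [("jar",(200,370),.045,0),("wedge",(292,355),.048,-.1),("wheel",(450,345),.04,0),("block",(557,334),.05,.1),("sheet",(315,237),.02,0),("sheet",(381,237),.02,0),("sheet",(447,237),.02,0)]:
    x,f,a=topfit(t,n,np.array(uv)/1.5-.17,z,y,r=22); print(n,x.round(4),np.degrees(x[2]).round(1),round(f,1),a)
E
```

```text
jar [0.4066 0.3274 0.0561] 3.2 4.0 199
wedge [ 0.4311  0.1546 -0.1208] -6.9 11.1 524
wheel [ 0.4378 -0.1355  0.0092] 0.5 5.9 349
block [ 0.4528 -0.3326  0.2147] 12.3 12.1 545
sheet [ 0.6484  0.1101 -0.0373] -2.1 2.3 1017
sheet [ 0.6424 -0.0151 -0.0564] -3.2 7.8 1034
sheet [ 0.6377 -0.1409 -0.0466] -2.7 5.5 1015
```

```bash
cat >> h.py <<'E'
def overlay(img,n,items,crop,fx,out):
    k=4; b=cv2.resize(img,None,fx=k,fy=k,interpolation=cv2.INTER_CUBIC)
    for name,x,y,yaw,z in items:
        uv=(proj(n,place(name,x,y,yaw,z))+.5)*k-.5
        hh=[uv] if name=="sheet" else [uv[:len(uv)//2],uv[len(uv)//2:]]
        for q in hh: cv2.polylines(b,[np.round(q*16).astype(np.int32)],True,(255,0,255),1,cv2.LINE_AA,shift=4)
    r0,r1,c0,c1=crop; b=b[r0*k:r1*k,c0*k:c1*k]; cv2.imwrite(out,cv2.resize(b,None,fx=fx/k,fy=fx/k,interpolation=cv2.INTER_AREA))
E
python3 - <<'E'
from h import *
t=cv2.imread("pics/top0raw.png"); s=cv2.imread("pics/side0raw.png")
I=[("jar",.4066,.3274,0,0),("wedge",.4311,.1546,-.1208,0),("wheel",.4378,-.1355,0,0),("block",.4528,-.3326,.2147,0),
("sheet",.6482,.1104,-.043,.02),("sheet",.6428,-.0153,-.043,.02),("sheet",.6375,-.1407,-.043,.02)]
overlay(t,"top",I,(125,265,120,400),2.8,"pics/ot.png"); overlay(s,"side",I,(110,345,150,350),2.5,"pics/os.png")
E
```

```text
(no output)
```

View pics/ot.png

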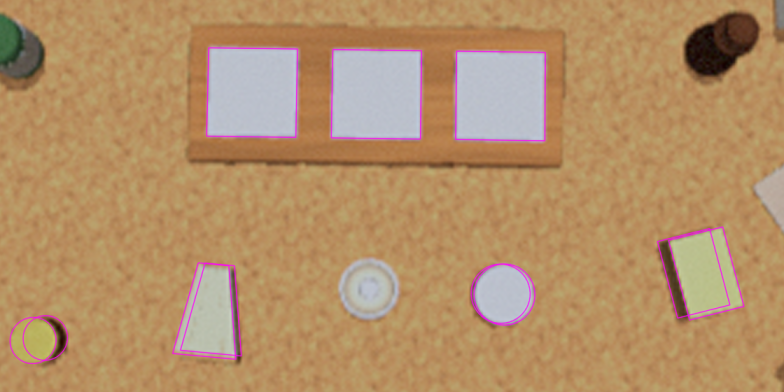

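View pics/os.png

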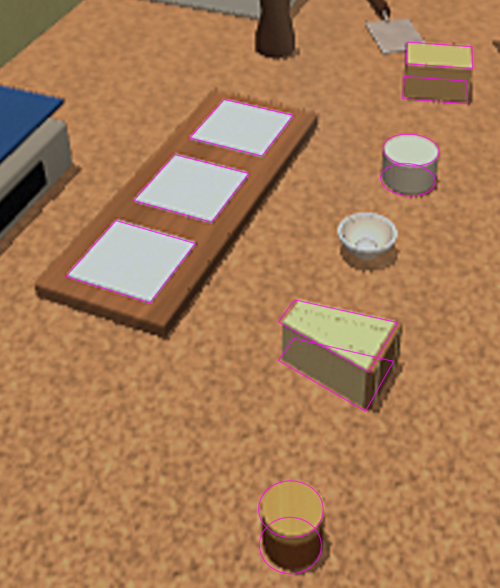

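The overlays match in both views: the sheets, wedge, wheel and block outlines sit on their edges, and the jar is within about 2 mm. The order will be block, wheel, wedge, jar. Next is a move calculator.

```bash
cat >> h.py <<'E'
def plan(x,y,z,jaw):
    """jaw: wanted jaw-line angle deg in world"""
    s=arm.get_state(); T=R.from_euler("xyz",s["ee_rot"]).as_matrix(); p=np.array(s["eef_pos"])
    j=np.degrees(np.arctan2(T[1,2],T[0,2])); d=(jaw-j+90)%180-90   # world ccw turn
    v=T.T@(np.array([x,y,z])-p)
    print("t%.2f pos"%s["t"],p.round(4),"jaw %.2f"%j,"tilt",T[:2,0].round(4),"w %.4f"%s["width"],"F",np.round(s["force"],1),"q1,q6",s["q"][[0,5]].round(2))
    print("dx %.4f dy %.4f dz %.4f twist %.2f (alt %.2f)"%(*v,-d,-d+180*np.sign(d)))
E
python3 -c "
from h import *
plan(.4528,-.3326,.12,102.3)"
```

```text
t0.10 pos [ 0.2576 -0.6235  0.2367] jaw 112.44 tilt [-0.0007  0.0013] w 0.0877 F [0.1 0.5 0.9] q1,q6 [-0.89 -0.29]
dx 0.1169 dy -0.2915 dz 0.1942 twist 10.14 (alt -169.86)
```

Emit:
jog_arm:
  motion:
    - {"dx": 0.117, "dy": -0.2915, "dz": 0.194, "twist": 10.1}
    - {"dx": 0.117, "dy": -0.2915, "dz": 0.194, "twist": 10.1}
    - {"dx": 0.117, "dy": -0.2915, "dz": 0.194, "twist": 10.1}
    - {"dx": 0.117, "dy": -0.2915, "dz": 0.194, "twist": 10.1}
    - {"dx": 0.117, "dy": -0.2915, "dz": 0.194, "twist": 10.1}
    - {"dx": 0.117, "dy": -0.2915, "dz": 0.194, "twist": 10.1}
    - {"dx": 0.117, "dy": -0.2915, "dz": 0.194, "twist": 10.1}
    - {"dx": 0.117, "dy": -0.2915, "dz": 0.194, "twist": 10.1}
    - {"dx": 0.117, "dy": -0.2915, "dz": 0.194, "twist": 10.1}
    - {"dx": 0.117, "dy": -0.2915, "dz": 0.194, "twist": 10.1}
    - {"dx": 0.117, "dy": -0.2915, "dz": 0.194, "twist": 10.1}
    - {"dx": 0.117, "dy": -0.2915, "dz": 0.194, "twist": 10.1}
    - {"dx": 0.117, "dy": -0.2915, "dz": 0.194, "twist": 10.1}
    - {"dx": 0.117, "dy": -0.2915, "dz": 0.194, "twist": 10.1}
  gripper: 0.0876
  newtons: 20

```text
t: 1.27
eef_pos: [0.4526, -0.3342, 0.1209]
ee_rot: [-2.161, 1.57, -0.376]
force: [-0.9, -1.1, -0.2]
width: 0.0875
```

```bash
python3 - <<'E'
from h import *
plan(.4528,-.3326,.0175,102.3)
s=arm.grab_frame("side")[:,:,::-1]; cv2.imwrite("pics/side1.png",cv2.resize(s[60:260,200:460],None,fx=3,fy=3))
E
```

```text
t1.27 pos [ 0.4526 -0.3342  0.1209] jaw 102.25 tilt [ 0.0005 -0.0002] w 0.0875 F [-0.9 -1.1 -0.2] q1,q6 [-0.29 -1.07]
dx 0.1034 dy -0.0005 dz 0.0016 twist -0.05 (alt 179.95)
```

View pics/side1.png

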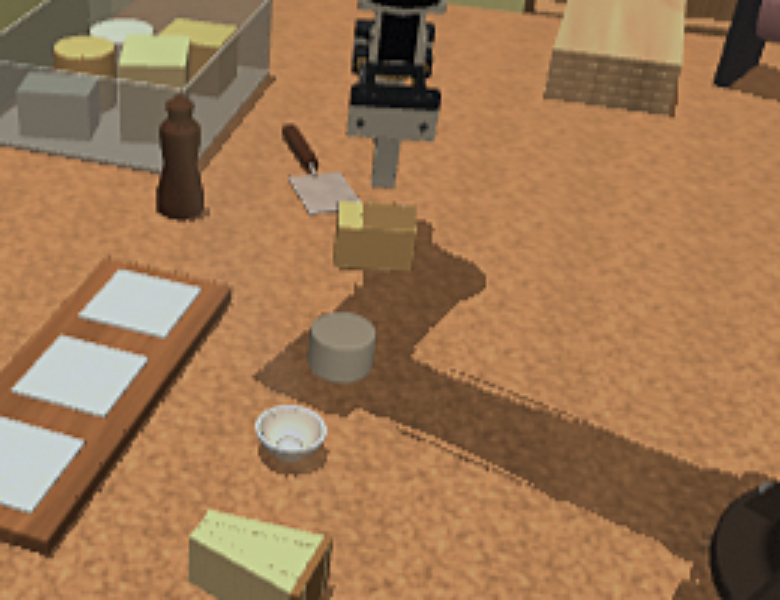

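The finger (385,160) is centred over the block (375,235). I'll go down now.

Emit:
jog_arm:
  motion:
    - {"dx": 0.04, "dz": 0.0016}
    - {"dx": 0.075, "dz": 0.0016}
    - {"dx": 0.095, "dz": 0.0016}
    - {"dx": 0.1033, "dz": 0.0016}
    - {"dx": 0.1033, "dz": 0.0016}
    - {"dx": 0.1033, "dz": 0.0016}

```text
invalid input
```

Emit:
jog_arm:
  motion:
    - {"dx": 0}
    - {"dx": 0}
    - {"dx": 0}
    - {"dx": 0}
    - {"dx": 0}
    - {"dx": 0}
    - {"dx": 0}
    - {"dx": 0}
  gripper: 0.03
  newtons: 20

```text
invalid input
```

Emit:
jog_arm:
  motion:
    - {"dx": 0}
    - {"dx": 0}
    - {"dx": -0.02}
    - {"dx": -0.05}
    - {"dx": -0.08}
    - {"dx": -0.09}
    - {"dx": -0.09}
    - {"dx": -0.09}

```text
invalid input
```

```bash
python3 - <<'E'
from h import *
plan(.6428,-.0153,.1075,87.55)
E
```

```text
t1.32 pos [ 0.4526 -0.3342  0.1209] jaw 102.25 tilt [ 0.0005 -0.0002] w 0.0876 F [ 0.1 -0.6  0.6] q1,q6 [-0.29 -1.07]
dx 0.0134 dy -0.2536 dz 0.2713 twist 14.70 (alt -165.30)
```

Every row needs all four keys, so those three calls were refused and nothing moved.

Emit:
jog_arm:
  motion:
    - {"dx": 0.04, "dy": 0, "dz": 0.0016, "twist": 0}
    - {"dx": 0.075, "dy": 0, "dz": 0.0016, "twist": 0}
    - {"dx": 0.095, "dy": 0, "dz": 0.0016, "twist": 0}
    - {"dx": 0.1033, "dy": 0, "dz": 0.0016, "twist": 0}
    - {"dx": 0.1033, "dy": 0, "dz": 0.0016, "twist": 0}
    - {"dx": 0.1033, "dy": 0, "dz": 0.0016, "twist": 0}

```text
t: 1.82
eef_pos: [0.4529, -0.3324, 0.0179]
ee_rot: [-2.99, 1.57, -1.204]
force: [0.9, -0.3, 0.2]
width: 0.0875
```

Emit:
jog_arm:
  motion:
    - {"dx": 0, "dy": 0, "dz": 0, "twist": 0}
    - {"dx": 0, "dy": 0, "dz": 0, "twist": 0}
    - {"dx": 0, "dy": 0, "dz": 0, "twist": 0}
    - {"dx": 0, "dy": 0, "dz": 0, "twist": 0}
    - {"dx": 0, "dy": 0, "dz": 0, "twist": 0}
    - {"dx": 0, "dy": 0, "dz": 0, "twist": 0}
    - {"dx": 0, "dy": 0, "dz": 0, "twist": 0}
    - {"dx": 0, "dy": 0, "dz": 0, "twist": 0}
  gripper: 0.03
  newtons: 20

```text
t: 2.48
eef_pos: [0.4531, -0.3318, 0.0178]
ee_rot: [-2.308, 1.57, -0.522]
force: [-0.3, 0.7, 4.9]
width: 0.0552
```

Emit:
jog_arm:
  motion:
    - {"dx": -0.02, "dy": 0, "dz": 0, "twist": 0}
    - {"dx": -0.05, "dy": 0, "dz": 0, "twist": 0}
    - {"dx": -0.08, "dy": 0, "dz": 0, "twist": 0}
    - {"dx": -0.09, "dy": 0, "dz": 0, "twist": 0}
    - {"dx": -0.09, "dy": 0, "dz": 0, "twist": 0}
    - {"dx": -0.09, "dy": 0, "dz": 0, "twist": 0}

```text
t: 2.98
eef_pos: [0.4525, -0.3314, 0.107]
ee_rot: [-1.219, 1.57, 0.567]
force: [-0.5, -0.0, -2.5]
width: 0.055
```

```bash
python3 - <<'E'
from h import *
plan(.6428,-.0153,.1075,87.55)
E
```

```text
t2.98 pos [ 0.4525 -0.3314  0.107 ] jaw 102.33 tilt [0.0006 0.0004] w 0.0550 F [-0.5 -0.  -2.5] q1,q6 [-0.28 -1.07]
dx -0.0002 dy -0.2534 dz 0.2682 twist 14.78 (alt -165.22)
```

Emit:
jog_arm:
  motion:
    - {"dx": 0, "dy": -0.02, "dz": 0.021, "twist": 2}
    - {"dx": 0, "dy": -0.045, "dz": 0.048, "twist": 5}
    - {"dx": 0, "dy": -0.07, "dz": 0.074, "twist": 8}
    - {"dx": 0, "dy": -0.095, "dz": 0.1, "twist": 11}
    - {"dx": 0, "dy": -0.12, "dz": 0.127, "twist": 14.8}
    - {"dx": 0, "dy": -0.145, "dz": 0.154, "twist": 14.8}
    - {"dx": 0, "dy": -0.17, "dz": 0.18, "twist": 14.8}
    - {"dx": 0, "dy": -0.195, "dz": 0.207, "twist": 14.8}
    - {"dx": 0, "dy": -0.22, "dz": 0.233, "twist": 14.8}
    - {"dx": 0, "dy": -0.24, "dz": 0.254, "twist": 14.8}
    - {"dx": 0, "dy": -0.2534, "dz": 0.2682, "twist": 14.8}
    - {"dx": 0, "dy": -0.2534, "dz": 0.2682, "twist": 14.8}
    - {"dx": 0, "dy": -0.2534, "dz": 0.2682, "twist": 14.8}
    - {"dx": 0, "dy": -0.2534, "dz": 0.2682, "twist": 14.8}
    - {"dx": 0, "dy": -0.2534, "dz": 0.2682, "twist": 14.8}

```text
t: 4.23
eef_pos: [0.6418, -0.0165, 0.1064]
ee_rot: [1.777, 1.569, -2.979]
force: [0.5, -0.4, -1.0]
width: 0.0548
```

```bash
python3 - <<'E'
from h import *
plan(.6428,-.0153,.038,87.55)
s=arm.grab_frame("side")[:,:,::-1]
st=arm.get_state()["eef_pos"]
overlay(s,"side",[("block",st[0],st[1],-.043,st[2]-.0175),("sheet",.6428,-.0153,-.043,.02)],(80,250,130,330),3.5,"pics/s2.png")
E
```

```text
t4.23 pos [ 0.6418 -0.0165  0.1064] jaw 87.49 tilt [-0.0018 -0.0003] w 0.0548 F [ 0.5 -0.4 -1. ] q1,q6 [ 0.28 -1.89]
dx 0.0684 dy -0.0010 dz 0.0013 twist -0.06 (alt 179.94)
```

View pics/s2.png

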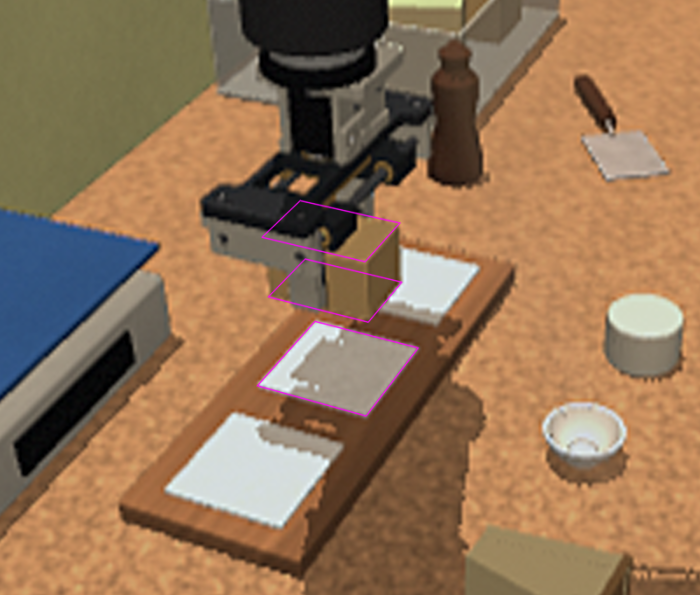

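The overlay sits on the held block, with its lower corner near (370,320), so the block is straight in the jaws. I'll lower it onto the sheet.

Emit:
jog_arm:
  motion:
    - {"dx": 0.025, "dy": -0.001, "dz": 0.0013, "twist": 0}
    - {"dx": 0.045, "dy": -0.001, "dz": 0.0013, "twist": 0}
    - {"dx": 0.055, "dy": -0.001, "dz": 0.0013, "twist": 0}
    - {"dx": 0.062, "dy": -0.001, "dz": 0.0013, "twist": 0}
    - {"dx": 0.066, "dy": -0.001, "dz": 0.0013, "twist": 0}
    - {"dx": 0.066, "dy": -0.001, "dz": 0.0013, "twist": 0}
    - {"dx": 0.066, "dy": -0.001, "dz": 0.0013, "twist": 0}

```text
t: 4.87
eef_pos: [0.6444, -0.0143, 0.0419]
ee_rot: [-1.504, 1.57, 0.024]
force: [-0.2, 0.8, -1.5]
width: 0.0545
```

```bash
python3 -c "
from h import *
plan(.6428,-.0153,.038,87.55)"
```

```text
t4.87 pos [ 0.6444 -0.0143  0.0419] jaw 87.55 tilt [0.0008 0.    ] w 0.0545 F [-0.2  0.8 -1.5] q1,q6 [ 0.28 -1.89]
dx 0.0039 dy 0.0016 dz -0.0010 twist -0.00 (alt 180.00)
```

Emit:
jog_arm:
  motion:
    - {"dx": 0.002, "dy": 0.0016, "dz": -0.001, "twist": 0}
    - {"dx": 0.0035, "dy": 0.0016, "dz": -0.001, "twist": 0}
    - {"dx": 0.0035, "dy": 0.0016, "dz": -0.001, "twist": 0}
    - {"dx": 0.0035, "dy": 0.0016, "dz": -0.001, "twist": 0}

```text
t: 5.2
eef_pos: [0.6424, -0.0151, 0.0381]
ee_rot: [-1.329, 1.57, 0.199]
force: [-0.3, 0.1, -2.1]
width: 0.0551
```

```bash
python3 -c "
from h import *
plan(.6428,-.0153,.038,87.55)"
```

```text
t5.20 pos [ 0.6424 -0.0151  0.0381] jaw 87.55 tilt [0.0005 0.0001] w 0.0551 F [-0.3  0.1 -2.1] q1,q6 [ 0.28 -1.89]
dx 0.0001 dy -0.0004 dz -0.0002 twist 0.00 (alt -180.00)
```

Emit:
jog_arm:
  motion:
    - {"dx": 0, "dy": 0, "dz": 0, "twist": 0}
    - {"dx": 0, "dy": 0, "dz": 0, "twist": 0}
    - {"dx": 0, "dy": 0, "dz": 0, "twist": 0}
    - {"dx": 0, "dy": 0, "dz": 0, "twist": 0}
    - {"dx": 0, "dy": 0, "dz": 0, "twist": 0}
    - {"dx": 0, "dy": 0, "dz": 0, "twist": 0}
    - {"dx": -0.02, "dy": 0, "dz": 0, "twist": 0}
    - {"dx": -0.06, "dy": 0, "dz": 0, "twist": 0}
    - {"dx": -0.09, "dy": 0, "dz": 0, "twist": 0}
    - {"dx": -0.09, "dy": 0, "dz": 0, "twist": 0}
    - {"dx": -0.09, "dy": 0, "dz": 0, "twist": 0}
  gripper: 0.0876

```text
t: 6.12
eef_pos: [0.6436, -0.0148, 0.1303]
ee_rot: [-1.284, 1.566, 0.244]
force: [-0.2, 0.4, -0.5]
width: 0.0878
```

```bash
python3 -c "
from h import *
plan(.4378,-.1355,.1,-2.45)"
```

```text
t6.12 pos [ 0.6436 -0.0148  0.1303] jaw 87.56 tilt [0.0045 0.0011] w 0.0878 F [-0.2  0.4 -0.5] q1,q6 [ 0.28 -1.89]
dx 0.0293 dy 0.2006 dz -0.1294 twist -89.99 (alt 90.01)
```

Emit:
jog_arm:
  motion:
    - {"dx": 0, "dy": 0.03, "dz": -0.02, "twist": -7}
    - {"dx": 0, "dy": 0.06, "dz": -0.04, "twist": -14}
    - {"dx": 0.005, "dy": 0.09, "dz": -0.06, "twist": -21}
    - {"dx": 0.01, "dy": 0.115, "dz": -0.075, "twist": -28}
    - {"dx": 0.015, "dy": 0.14, "dz": -0.09, "twist": -35}
    - {"dx": 0.02, "dy": 0.16, "dz": -0.105, "twist": -42}
    - {"dx": 0.025, "dy": 0.18, "dz": -0.117, "twist": -49}
    - {"dx": 0.029, "dy": 0.19, "dz": -0.123, "twist": -56}
    - {"dx": 0.029, "dy": 0.2006, "dz": -0.1294, "twist": -63}
    - {"dx": 0.029, "dy": 0.2006, "dz": -0.1294, "twist": -70}
    - {"dx": 0.029, "dy": 0.2006, "dz": -0.1294, "twist": -77}
    - {"dx": 0.029, "dy": 0.2006, "dz": -0.1294, "twist": -84}
    - {"dx": 0.029, "dy": 0.2006, "dz": -0.1294, "twist": -90}
    - {"dx": 0.029, "dy": 0.2006, "dz": -0.1294, "twist": -90}
    - {"dx": 0.029, "dy": 0.2006, "dz": -0.1294, "twist": -90}
    - {"dx": 0.029, "dy": 0.2006, "dz": -0.1294, "twist": -90}

```text
t: 7.45
eef_pos: [0.4359, -0.1359, 0.0983]
ee_rot: [0.047, 1.57, -3.141]
force: [-0.0, 0.9, 1.3]
width: 0.0879
```

```bash
python3 - <<'E'
from h import *
plan(.4378,-.1355,.016,-2.45)
t=arm.grab_frame("top")[:,:,::-1].copy(); cv2.imwrite("pics/t3raw.png",t)
overlay(t,"top",[("block",.6426,-.0153,-.043,.02),("sheet",.6428,-.0153,-.043,.02),("wheel",.4378,-.1355,0,0)],(125,265,180,340),4,"pics/t3.png")
E
```

```text
t7.45 pos [ 0.4359 -0.1359  0.0983] jaw 177.34 tilt [-0.001 -0.   ] w 0.0879 F [-0.   0.9  1.3] q1,q6 [ 0.13 -0.18]
dx 0.0823 dy -0.0005 dz -0.0019 twist -0.21 (alt 179.79)
```

View pics/t3.png

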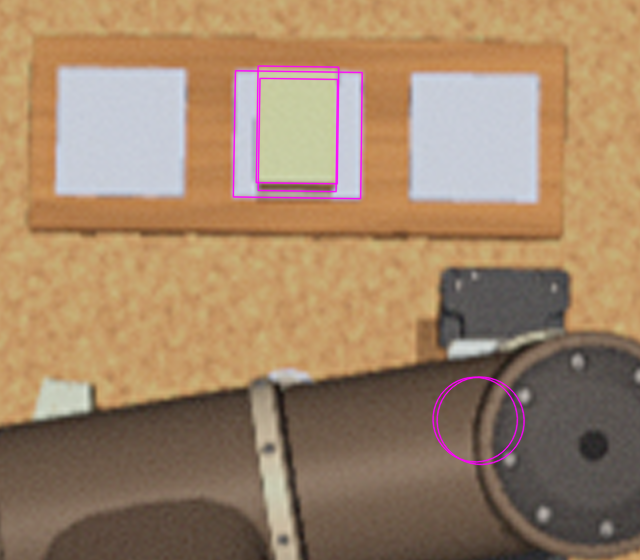

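The block sits squarely on the middle sheet: top at (298,130), sheet at (298,135). I'll measure it properly later. Next is the wheel.

```bash
python3 - <<'E'
from h import *
print(arm.get_state()["q"].round(2))
t=cv2.imread("pics/t3raw.png")
print(topfit(t,"block",(254,157),.07,-.043,r=17))
E
```

```text
[ 0.13  0.15 -0.64 -0.   -0.78 -0.18]
(array([ 0.64177472, -0.01222164, -0.013     ]), np.float64(320.2193908691406), np.int64(975))
```

Emit:
jog_arm:
  motion:
    - {"dx": 0.03, "dy": -0.0005, "dz": -0.0019, "twist": -0.2}
    - {"dx": 0.06, "dy": -0.0005, "dz": -0.0019, "twist": -0.2}
    - {"dx": 0.076, "dy": -0.0005, "dz": -0.0019, "twist": -0.2}
    - {"dx": 0.082, "dy": -0.0005, "dz": -0.0019, "twist": -0.2}
    - {"dx": 0.082, "dy": -0.0005, "dz": -0.0019, "twist": -0.2}
    - {"dx": 0.082, "dy": -0.0005, "dz": -0.0019, "twist": -0.2}

```text
t: 8.0
eef_pos: [0.4386, -0.1354, 0.0171]
ee_rot: [0.73, 1.57, -2.452]
force: [-0.2, -0.7, 0.1]
width: 0.0879
```

Emit:
jog_arm:
  motion:
    - {"dx": 0, "dy": 0, "dz": 0, "twist": 0}
    - {"dx": 0, "dy": 0, "dz": 0, "twist": 0}
    - {"dx": 0, "dy": 0, "dz": 0, "twist": 0}
    - {"dx": 0, "dy": 0, "dz": 0, "twist": 0}
    - {"dx": 0, "dy": 0, "dz": 0, "twist": 0}
    - {"dx": 0, "dy": 0, "dz": 0, "twist": 0}
    - {"dx": 0, "dy": 0, "dz": 0, "twist": 0}
    - {"dx": 0, "dy": 0, "dz": 0, "twist": 0}
  gripper: 0.035
  newtons: 15

```text
t: 8.67
eef_pos: [0.4382, -0.1355, 0.0172]
ee_rot: [2.883, 1.571, -0.298]
force: [-2.9, 1.3, 7.2]
width: 0.0598
```

Emit:
jog_arm:
  motion:
    - {"dx": -0.02, "dy": 0, "dz": 0, "twist": 0}
    - {"dx": -0.05, "dy": 0, "dz": 0, "twist": 0}
    - {"dx": -0.08, "dy": 0, "dz": 0, "twist": 0}
    - {"dx": -0.09, "dy": 0, "dz": 0, "twist": 0}
    - {"dx": -0.09, "dy": 0, "dz": 0, "twist": 0}
    - {"dx": -0.09, "dy": 0, "dz": 0, "twist": 0}

```text
t: 9.17
eef_pos: [0.4383, -0.1353, 0.107]
ee_rot: [-2.756, 1.569, 0.346]
force: [-0.5, -0.3, -1.6]
width: 0.0596
```

```bash
python3 - <<'E'
from h import *
plan(.6375,-.1407,.1075,-2.45)
E
```

```text
t9.17 pos [ 0.4383 -0.1353  0.107 ] jaw 177.73 tilt [0.0015 0.0005] w 0.0596 F [-0.5 -0.3 -1.6] q1,q6 [ 0.13 -0.17]
dx -0.0002 dy -0.0025 dz -0.1992 twist 0.18 (alt -179.82)
```

Emit:
jog_arm:
  motion:
    - {"dx": 0, "dy": 0, "dz": -0.025, "twist": 0.2}
    - {"dx": 0, "dy": 0, "dz": -0.06, "twist": 0.2}
    - {"dx": 0, "dy": 0, "dz": -0.095, "twist": 0.2}
    - {"dx": 0, "dy": -0.001, "dz": -0.13, "twist": 0.2}
    - {"dx": 0, "dy": -0.0025, "dz": -0.16, "twist": 0.2}
    - {"dx": 0, "dy": -0.0025, "dz": -0.185, "twist": 0.2}
    - {"dx": 0, "dy": -0.0025, "dz": -0.1992, "twist": 0.2}
    - {"dx": 0, "dy": -0.0025, "dz": -0.1992, "twist": 0.2}
    - {"dx": 0.02, "dy": -0.0025, "dz": -0.1992, "twist": 0.2}
    - {"dx": 0.045, "dy": -0.0025, "dz": -0.1992, "twist": 0.2}
    - {"dx": 0.06, "dy": -0.0025, "dz": -0.1992, "twist": 0.2}
    - {"dx": 0.065, "dy": -0.0025, "dz": -0.1992, "twist": 0.2}
    - {"dx": 0.065, "dy": -0.0025, "dz": -0.1992, "twist": 0.2}
    - {"dx": 0.065, "dy": -0.0025, "dz": -0.1992, "twist": 0.2}

```text
t: 10.33
eef_pos: [0.6372, -0.1408, 0.0415]
ee_rot: [0.336, 1.57, -2.849]
force: [0.6, -0.5, -1.5]
width: 0.0599
```

```bash
python3 - <<'E'
from h import *
plan(.6375,-.1407,.0375,-2.45)
s=arm.grab_frame("side")[:,:,::-1]
st=arm.get_state()["eef_pos"]
overlay(s,"side",[("block",.6426,-.0153,-.043,.02),("wheel",st[0],st[1],-.043,st[2]-.0172),("sheet",.6375,-.1407,-.043,.02)],(80,250,130,330),3.5,"pics/s4.png")
E
```

```text
t10.33 pos [ 0.6372 -0.1408  0.0415] jaw 177.56 tilt [-0.0008 -0.0003] w 0.0599 F [ 0.6 -0.5 -1.5] q1,q6 [ 0.08 -0.12]
dx 0.0040 dy -0.0001 dz -0.0003 twist 0.01 (alt -179.99)
```

View pics/s4.png

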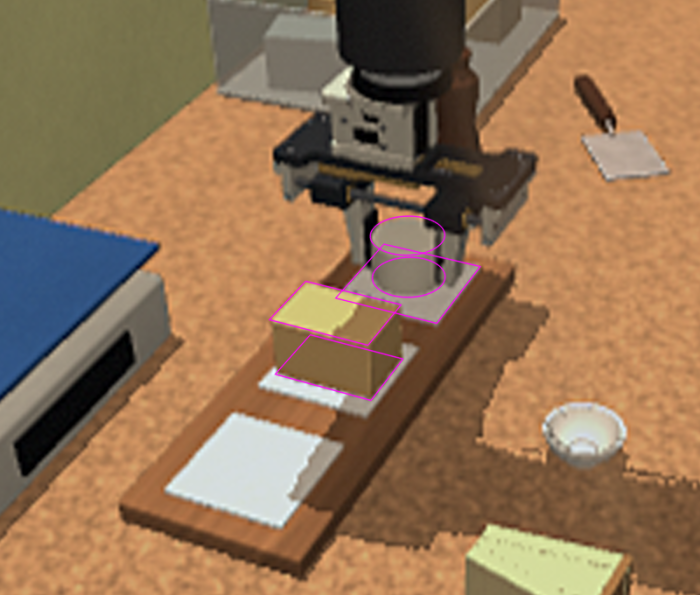

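The block and the held wheel (408,257) both match their overlays. I'll lower the last 4 mm and release.

Emit:
jog_arm:
  motion:
    - {"dx": 0.002, "dy": 0, "dz": 0, "twist": 0}
    - {"dx": 0.0038, "dy": 0, "dz": 0, "twist": 0}
    - {"dx": 0.0038, "dy": 0, "dz": 0, "twist": 0}
    - {"dx": 0.0038, "dy": 0, "dz": 0, "twist": 0}

```text
t: 10.72
eef_pos: [0.6375, -0.1408, 0.0383]
ee_rot: [-2.991, 1.57, 0.108]
force: [-0.5, -0.3, -2.0]
width: 0.0596
```

Emit:
jog_arm:
  motion:
    - {"dx": 0, "dy": 0, "dz": 0, "twist": 0}
    - {"dx": 0, "dy": 0, "dz": 0, "twist": 0}
    - {"dx": 0, "dy": 0, "dz": 0, "twist": 0}
    - {"dx": 0, "dy": 0, "dz": 0, "twist": 0}
    - {"dx": 0, "dy": 0, "dz": 0, "twist": 0}
    - {"dx": 0, "dy": 0, "dz": 0, "twist": 0}
    - {"dx": -0.02, "dy": 0, "dz": 0, "twist": 0}
    - {"dx": -0.06, "dy": 0, "dz": 0, "twist": 0}
    - {"dx": -0.09, "dy": 0, "dz": 0, "twist": 0}
    - {"dx": -0.11, "dy": 0, "dz": 0, "twist": 0}
    - {"dx": -0.11, "dy": 0, "dz": 0, "twist": 0}
    - {"dx": -0.11, "dy": 0, "dz": 0, "twist": 0}
  gripper: 0.0876

```text
t: 11.72
eef_pos: [0.6382, -0.1407, 0.1496]
ee_rot: [-3.003, 1.568, 0.096]
force: [-1.1, 0.2, -0.7]
width: 0.0877
```

```bash
python3 - <<'E'
from h import *
plan(.4291,.1549,.12,90-6.9)
E
```

```text
t11.72 pos [ 0.6382 -0.1407  0.1496] jaw 177.55 tilt [0.0032 0.0003] w 0.0877 F [-1.1  0.2 -0.7] q1,q6 [ 0.08 -0.12]
dx 0.0290 dy -0.2864 dz 0.2216 twist -85.55 (alt 94.45)
```

Emit:
jog_arm:
  motion:
    - {"dx": 0, "dy": -0.02, "dz": 0.015, "twist": 7}
    - {"dx": 0, "dy": -0.05, "dz": 0.038, "twist": 14}
    - {"dx": 0, "dy": -0.08, "dz": 0.062, "twist": 21}
    - {"dx": 0, "dy": -0.11, "dz": 0.085, "twist": 28}
    - {"dx": 0, "dy": -0.14, "dz": 0.108, "twist": 35}
    - {"dx": 0, "dy": -0.17, "dz": 0.13, "twist": 42}
    - {"dx": 0, "dy": -0.2, "dz": 0.155, "twist": 49}
    - {"dx": 0.01, "dy": -0.23, "dz": 0.178, "twist": 56}
    - {"dx": 0.02, "dy": -0.255, "dz": 0.197, "twist": 63}
    - {"dx": 0.029, "dy": -0.275, "dz": 0.212, "twist": 70}
    - {"dx": 0.029, "dy": -0.2864, "dz": 0.2216, "twist": 77}
    - {"dx": 0.029, "dy": -0.2864, "dz": 0.2216, "twist": 84}
    - {"dx": 0.029, "dy": -0.2864, "dz": 0.2216, "twist": 90}
    - {"dx": 0.029, "dy": -0.2864, "dz": 0.2216, "twist": 94.5}
    - {"dx": 0.029, "dy": -0.2864, "dz": 0.2216, "twist": 94.5}
    - {"dx": 0.029, "dy": -0.2864, "dz": 0.2216, "twist": 94.5}
    - {"dx": 0.029, "dy": -0.2864, "dz": 0.2216, "twist": 94.5}

```text
t: 13.13
eef_pos: [0.428, 0.1545, 0.1184]
ee_rot: [2.372, 1.57, -2.458]
force: [0.3, -0.2, 0.0]
width: 0.0877
```

```bash
python3 - <<'E'
from h import *
plan(.4291,.1549,.0175,83.1)
t=arm.grab_frame("top")[:,:,::-1].copy(); cv2.imwrite("pics/t5raw.png",t)
overlay(t,"top",[("block",.6426,-.0153,-.043,.02),("wheel",.6375,-.1407,-.043,.02),("wedge",.4311,.1546,-.1208,0)],(125,265,180,340),4,"pics/t5.png")
E
```

```text
t13.13 pos [0.428  0.1545 0.1184] jaw 83.27 tilt [-0.0009 -0.0007] w 0.0877 F [ 0.3 -0.2  0. ] q1,q6 [ 0.78 -2.47]
dx 0.1009 dy -0.0012 dz 0.0006 twist 0.17 (alt -179.83)
```

View pics/t5.png

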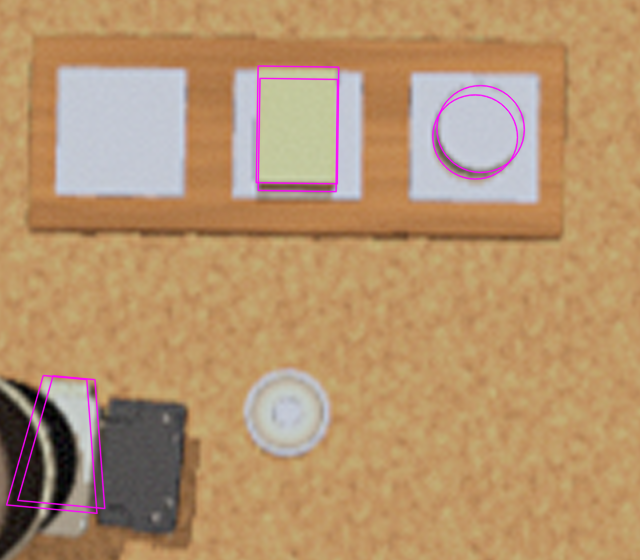

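```bash
python3 - <<'E'
from h import *
t=cv2.imread("pics/t5raw.png"); cv2.imwrite("pics/t5b.png",cv2.resize(t[132:182,190:320],None,fx=6,fy=6,interpolation=cv2.INTER_NEAREST))
E
```

```text
(no output)
```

View pics/t5b.png

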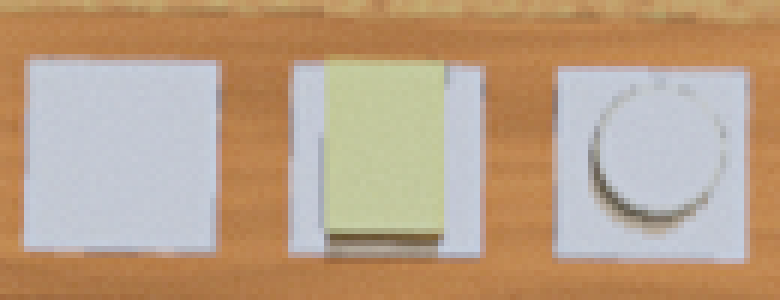

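The block fills its predicted outline, with its top from (325,60) to (443,235). The wheel is centred on the right sheet at (657,150). I'll go down on the wedge.

Emit:
jog_arm:
  motion:
    - {"dx": 0.03, "dy": -0.001, "dz": 0.0005, "twist": 0.2}
    - {"dx": 0.065, "dy": -0.001, "dz": 0.0005, "twist": 0.2}
    - {"dx": 0.09, "dy": -0.001, "dz": 0.0005, "twist": 0.2}
    - {"dx": 0.1005, "dy": -0.001, "dz": 0.0005, "twist": 0.2}
    - {"dx": 0.1005, "dy": -0.001, "dz": 0.0005, "twist": 0.2}
    - {"dx": 0.1005, "dy": -0.001, "dz": 0.0005, "twist": 0.2}

```text
t: 13.68
eef_pos: [0.4292, 0.1548, 0.0181]
ee_rot: [2.538, 1.569, -2.298]
force: [0.4, 0.7, 0.5]
width: 0.0877
```

Emit:
jog_arm:
  motion:
    - {"dx": 0, "dy": 0, "dz": 0, "twist": 0}
    - {"dx": 0, "dy": 0, "dz": 0, "twist": 0}
    - {"dx": 0, "dy": 0, "dz": 0, "twist": 0}
    - {"dx": 0, "dy": 0, "dz": 0, "twist": 0}
    - {"dx": 0, "dy": 0, "dz": 0, "twist": 0}
    - {"dx": 0, "dy": 0, "dz": 0, "twist": 0}
    - {"dx": 0, "dy": 0, "dz": 0, "twist": 0}
    - {"dx": 0, "dy": 0, "dz": 0, "twist": 0}
    - {"dx": 0, "dy": 0, "dz": 0, "twist": 0}
  gripper: 0.03
  newtons: 15

```text
t: 14.43
eef_pos: [0.4293, 0.1551, 0.0187]
ee_rot: [2.853, 1.571, -1.984]
force: [-2.2, 0.9, 5.4]
width: 0.0479
```

```bash
python3 - <<'E'
from h import *
plan(.4291,.1549,.0175,83.1)
s=arm.grab_frame("side")[:,:,::-1].copy(); cv2.imwrite("pics/s6raw.png",s)
overlay(s,"side",[("wedge",.4311,.1546,-.1208,0)],(180,300,210,370),4.5,"pics/s6.png")
E
```

```text
t14.43 pos [0.4293 0.1551 0.0187] jaw 82.86 tilt [-0.0001 -0.0001] w 0.0479 F [-2.2  0.9  5.4] q1,q6 [ 0.78 -2.48]
dx 0.0012 dy 0.0002 dz -0.0003 twist -0.24 (alt 179.76)
```

View pics/s6.png

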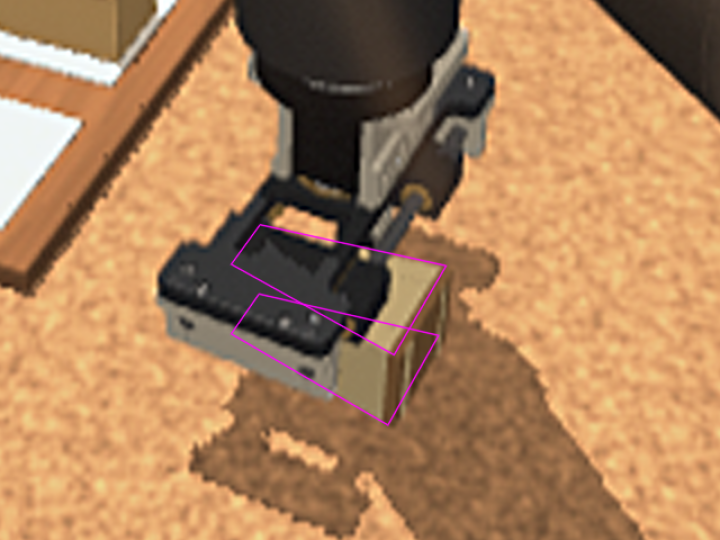

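Emit:
jog_arm:
  motion:
    - {"dx": -0.02, "dy": 0, "dz": 0, "twist": 0}
    - {"dx": -0.05, "dy": 0, "dz": 0, "twist": 0}
    - {"dx": -0.08, "dy": 0, "dz": 0, "twist": 0}
    - {"dx": -0.09, "dy": 0, "dz": 0, "twist": 0}
    - {"dx": -0.09, "dy": 0, "dz": 0, "twist": 0}
    - {"dx": -0.09, "dy": 0, "dz": 0, "twist": 0}

```text
t: 14.98
eef_pos: [0.4292, 0.1553, 0.1085]
ee_rot: [-0.339, 1.57, 1.107]
force: [0.2, 1.0, -1.9]
width: 0.0483
```

```bash
python3 - <<'E'
from h import *
# hold TCP 2 mm towards rind (-y of sheet) from sheet centre
plan(.6482-.002*np.sin(.043),.1104-.002,.1087,177.3)
s=arm.grab_frame("side")[:,:,::-1].copy(); cv2.imwrite("pics/s7raw.png",s)
overlay(s,"side",[("wedge",.4311,.1546,-.1208,.09)],(150,290,210,370),4.5,"pics/s7.png")
E
```

```text
t14.98 pos [0.4292 0.1553 0.1085] jaw 82.83 tilt [0.0006 0.0011] w 0.0483 F [ 0.2  1.  -1.9] q1,q6 [ 0.78 -2.48]
dx -0.0002 dy -0.2231 dz -0.0192 twist 85.53 (alt -94.47)
```

View pics/s7.png

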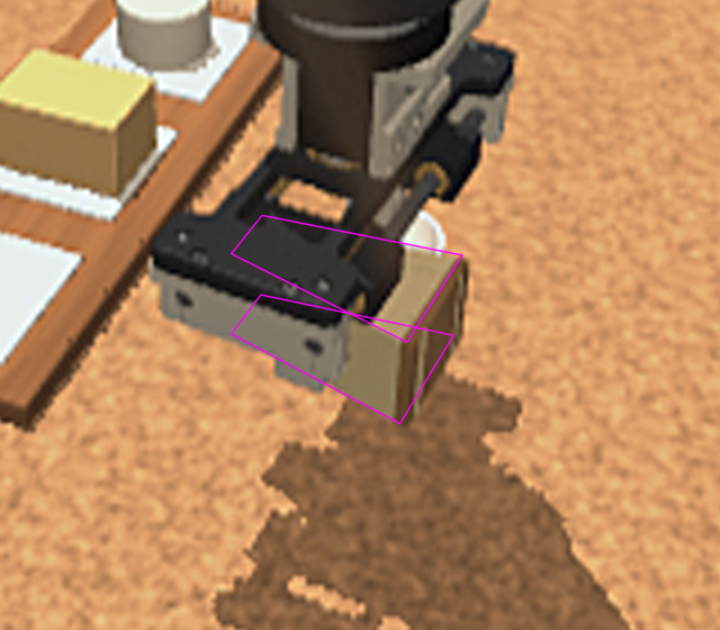

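The wedge is held straight, with the rind corner at (400,423) on the overlay. I'll move to the left sheet with a −94.5° twist.

Emit:
jog_arm:
  motion:
    - {"dx": 0, "dy": -0.01, "dz": -0.001, "twist": -4}
    - {"dx": 0, "dy": -0.03, "dz": -0.003, "twist": -10.5}
    - {"dx": 0, "dy": -0.05, "dz": -0.004, "twist": -17}
    - {"dx": 0, "dy": -0.07, "dz": -0.006, "twist": -23.5}
    - {"dx": 0, "dy": -0.09, "dz": -0.008, "twist": -30}
    - {"dx": 0, "dy": -0.11, "dz": -0.01, "twist": -36.5}
    - {"dx": 0, "dy": -0.13, "dz": -0.011, "twist": -43}
    - {"dx": 0, "dy": -0.15, "dz": -0.013, "twist": -49.5}
    - {"dx": 0, "dy": -0.17, "dz": -0.015, "twist": -56}
    - {"dx": 0, "dy": -0.19, "dz": -0.016, "twist": -62.5}
    - {"dx": 0, "dy": -0.205, "dz": -0.018, "twist": -69}
    - {"dx": 0, "dy": -0.217, "dz": -0.019, "twist": -75.5}
    - {"dx": 0, "dy": -0.223, "dz": -0.0192, "twist": -82}
    - {"dx": 0, "dy": -0.223, "dz": -0.0192, "twist": -88.5}
    - {"dx": 0, "dy": -0.223, "dz": -0.0192, "twist": -92.5}
    - {"dx": 0, "dy": -0.223, "dz": -0.0192, "twist": -94.5}
    - {"dx": 0, "dy": -0.223, "dz": -0.0192, "twist": -94.5}
    - {"dx": 0, "dy": -0.223, "dz": -0.0192, "twist": -94.5}
    - {"dx": 0, "dy": -0.223, "dz": -0.0192, "twist": -94.5}

```text
t: 16.62
eef_pos: [0.6476, 0.1082, 0.107]
ee_rot: [0.413, 1.569, -2.776]
force: [-0.2, 0.6, -2.1]
width: 0.0482
```

```bash
python3 - <<'E'
from h import *
plan(.6482-.002*np.sin(.043),.1104-.002,.0392,177.3)
s=arm.grab_frame("side")[:,:,::-1].copy(); cv2.imwrite("pics/s8raw.png",s)
p=arm.get_state()["eef_pos"]; print(p)
overlay(s,"side",[("wedge",p[0],p[1]+.002,1.528,p[2]-.0187),("sheet",.6482,.1104,-.043,.02)],(100,270,120,300),4,"pics/s8.png")
E
```

```text
t16.62 pos [0.6476 0.1082 0.107 ] jaw 177.26 tilt [-0.002  -0.0008] w 0.0482 F [-0.2  0.6 -2.1] q1,q6 [ 0.46 -0.51]
dx 0.0678 dy -0.0002 dz -0.0006 twist -0.04 (alt 179.96)
[0.64778917 0.10827904 0.10745083]
```

View pics/s8.png

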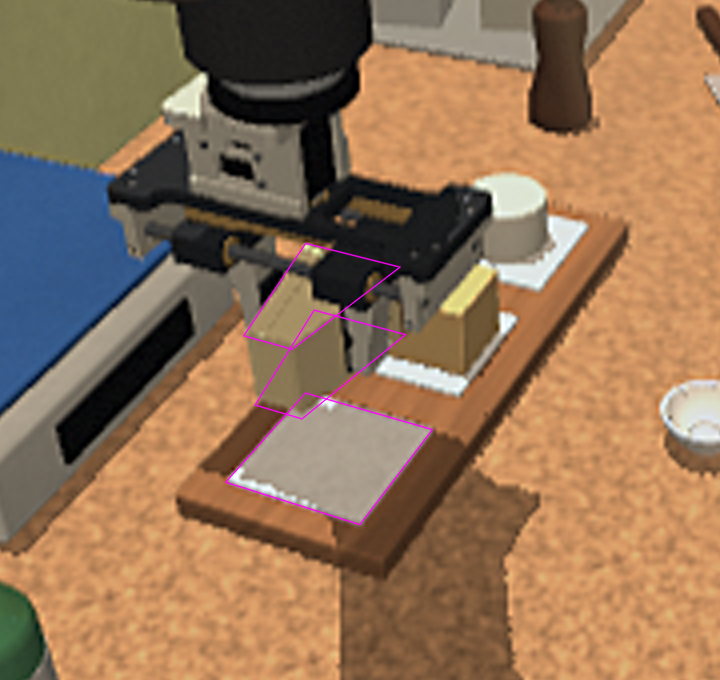

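The held wedge matches its overlay, with the nose base at (258,405) to (303,418). I'll lower it.

Emit:
jog_arm:
  motion:
    - {"dx": 0.025, "dy": 0, "dz": -0.0006, "twist": 0}
    - {"dx": 0.045, "dy": 0, "dz": -0.0006, "twist": 0}
    - {"dx": 0.057, "dy": 0, "dz": -0.0006, "twist": 0}
    - {"dx": 0.063, "dy": 0, "dz": -0.0006, "twist": 0}
    - {"dx": 0.0645, "dy": 0, "dz": -0.0006, "twist": 0}
    - {"dx": 0.0645, "dy": 0, "dz": -0.0006, "twist": 0}
    - {"dx": 0.0645, "dy": 0, "dz": -0.0006, "twist": 0}

```text
t: 17.25
eef_pos: [0.6495, 0.1086, 0.0449]
ee_rot: [-2.844, 1.569, 0.251]
force: [0.3, -0.5, -1.3]
width: 0.0481
```

```bash
python3 - <<'E'
from h import *
plan(.6482-.002*np.sin(.043),.1104-.002,.0392,177.3)
s=arm.grab_frame("side")[:,:,::-1].copy(); cv2.imwrite("pics/s9raw.png",s)
p=arm.get_state()["eef_pos"]; print(p)
overlay(s,"side",[("wedge",p[0],p[1]+.002,1.528,p[2]-.0187),("sheet",.6482,.1104,-.043,.02)],(150,250,140,270),6,"pics/s9.png")
E
```

```text
t17.25 pos [0.6495 0.1086 0.0449] jaw 177.36 tilt [0.0014 0.0003] w 0.0481 F [ 0.3 -0.5 -1.3] q1,q6 [ 0.46 -0.51]
dx 0.0057 dy 0.0003 dz 0.0014 twist 0.06 (alt -179.94)
[0.64959237 0.10871356 0.04515089]
```

View pics/s9.png

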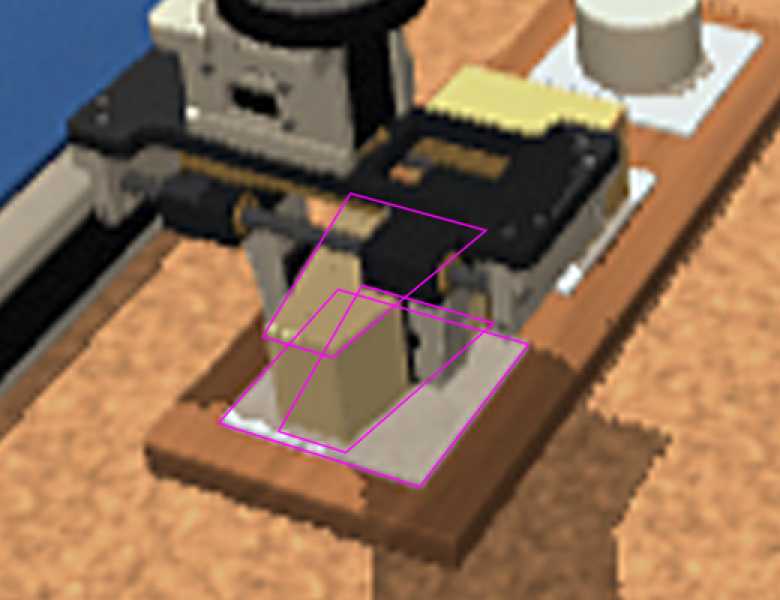

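```bash
python3 - <<'E'
from h import *
t=cv2.imread("pics/s9raw.png")[190:235,165:240]; t=cv2.convertScaleAbs(t,alpha=1.5)
cv2.imwrite("pics/s9b.png",cv2.resize(t,None,fx=10,fy=10,interpolation=cv2.INTER_CUBIC))
E
```

```text
(no output)
```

View pics/s9b.png

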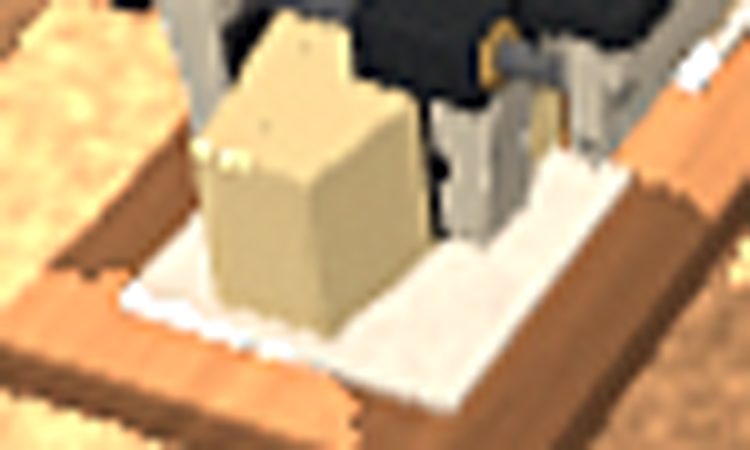

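```bash
python3 - <<'E'
from h import *
from scipy.optimize import least_squares
st=arm.get_state()["eef_pos"]
L=np.array([[.045,-.015,-.024],[.045,-.015,.024],[.045,.015,.024],[.045,.015,-.024]])
# nose +y: local +y -> world -x.  near-camera-right corner = smaller x = local +y
L=L*[1,-1,1]
uv=np.array([[198,223.5],[196,208.5],[185,205],[186.7,220]])-.5
def pts(p): return R.from_euler("ZYX",p[3:6]).apply(L)+p[:3]
def f(p): return np.r_[(proj("side",pts(p))-uv).ravel(),(p[0]-st[0])/.002,(p[3]-1.528)/.1,p[4]/.1,p[5]/.1]
p0=np.r_[st[0],st[1]+.002,st[2]-.0187+.024,1.528,0,0]
print(proj("side",pts(p0)).round(1)); o=least_squares(f,p0); print(o.x.round(4),"d",(o.x-p0).round(4),o.fun.round(2))
E
```

```text
[[197.1 224.9]
 [194.9 209.1]
 [183.3 205.6]
 [185.9 221.4]]
[ 0.6497  0.107   0.0527  1.5235  0.0216 -0.0315] d [ 0.0001 -0.0037  0.0023 -0.0045  0.0216 -0.0315] [ 0.09  0.35  0.19 -0.03 -0.4  -0.33  0.18  0.03  0.06 -0.04  0.22 -0.32]
```

Emit:
jog_arm:
  motion:
    - {"dx": 0.002, "dy": 0.0025, "dz": 0.0014, "twist": 0}
    - {"dx": 0.004, "dy": 0.0025, "dz": 0.0014, "twist": 0}
    - {"dx": 0.0052, "dy": 0.0025, "dz": 0.0014, "twist": 0}
    - {"dx": 0.0052, "dy": 0.0025, "dz": 0.0014, "twist": 0}
    - {"dx": 0.0052, "dy": 0.0025, "dz": 0.0014, "twist": 0}

```text
t: 17.72
eef_pos: [0.6473, 0.1059, 0.0388]
ee_rot: [-2.88, 1.571, 0.216]
force: [1.0, 0.2, -1.1]
width: 0.0478
```

```bash
python3 - <<'E'
from h import *
plan(.6481,.1109,.0392,177.3)
E
```

```text
t17.72 pos [0.6473 0.1059 0.0388] jaw 177.35 tilt [0.0001 0.    ] w 0.0478 F [ 1.   0.2 -1.1] q1,q6 [ 0.46 -0.51]
dx -0.0004 dy -0.0050 dz -0.0005 twist 0.05 (alt -179.95)
```

Tool y points along −y here, so I moved it the wrong way and need to go back 5 mm. I'll lift 1 mm first so the wedge doesn't drag.

Emit:
jog_arm:
  motion:
    - {"dx": -0.002, "dy": 0, "dz": 0, "twist": 0}
    - {"dx": -0.002, "dy": -0.003, "dz": -0.0005, "twist": 0}
    - {"dx": -0.002, "dy": -0.005, "dz": -0.0005, "twist": 0}
    - {"dx": -0.002, "dy": -0.005, "dz": -0.0005, "twist": 0}
    - {"dx": 0, "dy": -0.005, "dz": -0.0005, "twist": 0}
    - {"dx": 0, "dy": -0.005, "dz": -0.0005, "twist": 0}
    - {"dx": 0, "dy": -0.005, "dz": -0.0005, "twist": 0}

```text
t: 18.3
eef_pos: [0.6482, 0.1111, 0.0388]
ee_rot: [-2.726, 1.57, 0.37]
force: [0.3, 1.1, -0.6]
width: 0.0479
```

```bash
python3 - <<'E'
from h import *
plan(.6481,.1109,.0392,177.3)
s=arm.grab_frame("side")[:,:,::-1].copy(); cv2.imwrite("pics/s10raw.png",s)
overlay(s,"side",[("wedge",.6482,.1104,1.528,.02),("sheet",.6482,.1104,-.043,.02)],(170,245,150,255),7.4,"pics/s10.png")
E
```

```text
t18.30 pos [0.6482 0.1111 0.0388] jaw 177.36 tilt [0.0004 0.0001] w 0.0479 F [ 0.3  1.1 -0.6] q1,q6 [ 0.47 -0.51]
dx -0.0004 dy 0.0002 dz 0.0001 twist 0.06 (alt -179.94)
```

View pics/s10.png

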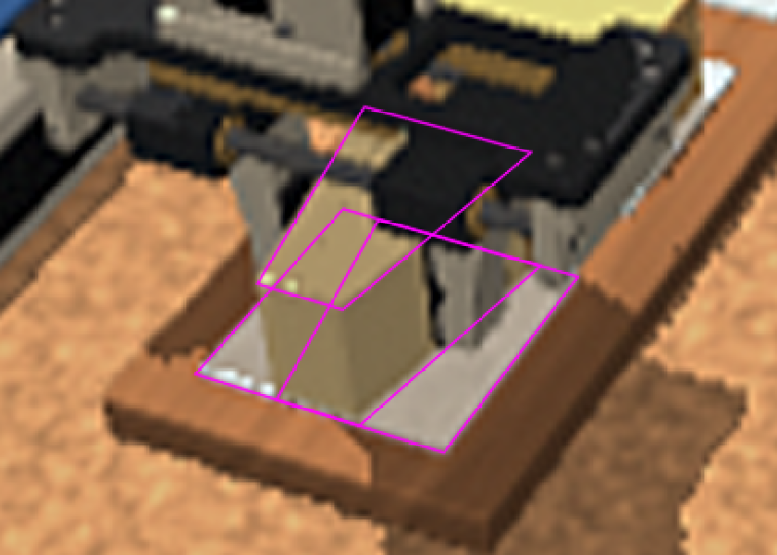

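Emit:
jog_arm:
  motion:
    - {"dx": 0, "dy": 0, "dz": 0, "twist": 0}
    - {"dx": 0, "dy": 0, "dz": 0, "twist": 0}
    - {"dx": 0, "dy": 0, "dz": 0, "twist": 0}
    - {"dx": 0, "dy": 0, "dz": 0, "twist": 0}
    - {"dx": 0, "dy": 0, "dz": 0, "twist": 0}
    - {"dx": 0, "dy": 0, "dz": 0, "twist": 0}
    - {"dx": -0.02, "dy": 0, "dz": 0, "twist": 0}
    - {"dx": -0.06, "dy": 0, "dz": 0, "twist": 0}
    - {"dx": -0.09, "dy": 0, "dz": 0, "twist": 0}
    - {"dx": -0.11, "dy": 0, "dz": 0, "twist": 0}
    - {"dx": -0.11, "dy": 0, "dz": 0, "twist": 0}
    - {"dx": -0.11, "dy": 0, "dz": 0, "twist": 0}
  gripper: 0.0876

```text
t: 19.35
eef_pos: [0.6487, 0.1112, 0.1504]
ee_rot: [-2.615, 1.568, 0.48]
force: [-0.8, 0.1, -0.4]
width: 0.0878
```

```bash
python3 - <<'E'
from h import *
plan(.4066,.326,.12,177.3)
E
```

```text
t19.35 pos [0.6487 0.1112 0.1504] jaw 177.34 tilt [0.0029 0.0015] w 0.0878 F [-0.8  0.1 -0.4] q1,q6 [ 0.47 -0.51]
dx 0.0301 dy -0.2032 dz 0.2519 twist 0.04 (alt -179.96)
```

Emit:
jog_arm:
  motion:
    - {"dx": 0, "dy": -0.02, "dz": 0.025, "twist": 0}
    - {"dx": 0, "dy": -0.045, "dz": 0.056, "twist": 0}
    - {"dx": 0, "dy": -0.07, "dz": 0.087, "twist": 0}
    - {"dx": 0, "dy": -0.095, "dz": 0.118, "twist": 0}
    - {"dx": 0.01, "dy": -0.12, "dz": 0.149, "twist": 0}
    - {"dx": 0.02, "dy": -0.145, "dz": 0.18, "twist": 0}
    - {"dx": 0.025, "dy": -0.17, "dz": 0.211, "twist": 0}
    - {"dx": 0.03, "dy": -0.19, "dz": 0.236, "twist": 0}
    - {"dx": 0.03, "dy": -0.2032, "dz": 0.2519, "twist": 0}
    - {"dx": 0.03, "dy": -0.2032, "dz": 0.2519, "twist": 0}
    - {"dx": 0.03, "dy": -0.2032, "dz": 0.2519, "twist": 0}
    - {"dx": 0.03, "dy": -0.2032, "dz": 0.2519, "twist": 0}

```text
t: 20.35
eef_pos: [0.4056, 0.3251, 0.118]
ee_rot: [1.051, 1.569, -2.137]
force: [-0.4, -0.4, -0.4]
width: 0.0875
```

```bash
python3 - <<'E'
from h import *
plan(.4066,.326,.018,177.3)
t=arm.grab_frame("top")[:,:,::-1].copy(); cv2.imwrite("pics/t11raw.png",t)
s=arm.grab_frame("side")[:,:,::-1].copy(); cv2.imwrite("pics/s11raw.png",s)
I=[("wedge",.6482,.1104,1.528,.02),("block",.6428,-.0153,-.043,.02),("wheel",.6375,-.1407,-.043,.02)]+[("sheet",*p,-.043,.02) for p in [(.6482,.1104),(.6428,-.0153),(.6375,-.1407)]]
overlay(t,"top",I,(132,182,185,320),5.8,"pics/t11.png")
cv2.imwrite("pics/t11b.png",cv2.resize(t[132:182,185:320],None,fx=5.8,fy=5.8,interpolation=cv2.INTER_CUBIC))
overlay(s,"side",I+[("jar",.4066,.3274,0,0)],(130,350,150,330),2.7,"pics/s11.png")
E
```

```text
t20.35 pos [0.4056 0.3251 0.118 ] jaw 177.37 tilt [-0.0008 -0.0013] w 0.0875 F [-0.4 -0.4 -0.4] q1,q6 [ 1.05 -1.1 ]
dx 0.1000 dy -0.0011 dz -0.0011 twist 0.07 (alt -179.93)
```

View pics/t11.png

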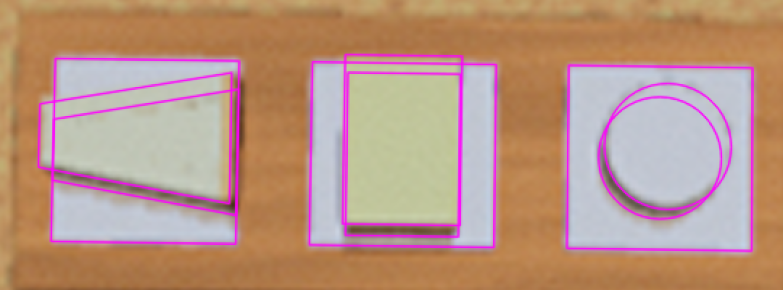

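View pics/t11b.png

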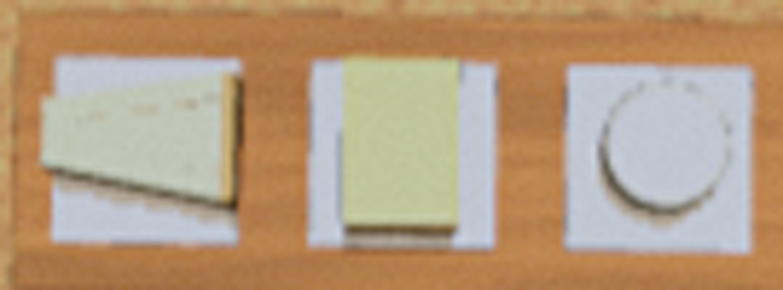

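View pics/s11.png

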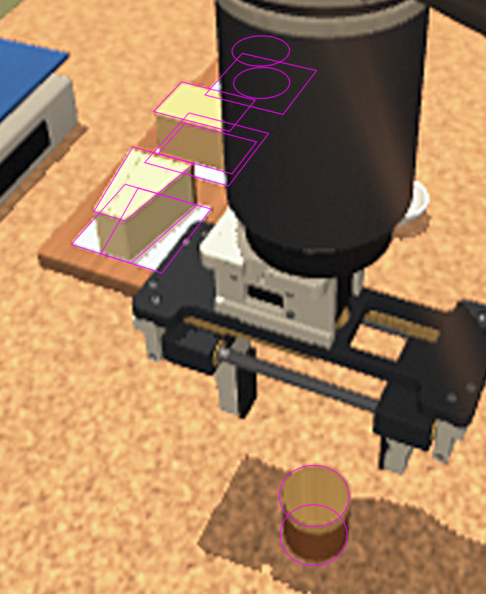

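```bash
cat >> h.py <<'E'
def edgefit(img,name,x,y,yaw,h,n="top",skip=(),w=2.5,fixyaw=False):
    from scipy.optimize import least_squares
    from scipy.ndimage import map_coordinates
    f=[cv2.GaussianBlur(img[:,:,c].astype(float),(0,0),.6) for c in range(3)]
    N=M[name]; poly=N[len(N)//2:,:2] if name!="sheet" else N[:,:2]
    p=np.array([x,y,yaw]); K=len(poly)
    def world(p,l): 
        c,s=np.cos(p[2]),np.sin(p[2]); return np.c_[l@np.array([[c,s],[-s,c]])+p[:2],np.full(len(l),h)]
    ts=np.linspace(.12,.88,16) if K<10 else [.5]
    for it in range(4):
        obs=[];nr=[];loc=[];ids=[]
        for k in range(K):
            if k in skip: continue
            a,b=poly[k],poly[(k+1)%K]
            l=np.array([a+(b-a)*t for t in ts]); uv=proj(n,world(p,l)); e=proj(n,world(p,np.array([a,b]))); d=e[1]-e[0]; nn=np.array([-d[1],d[0]])/np.linalg.norm(d)
            ss=np.linspace(-w,w,int(w*20)+1)
            for q,lq in zip(uv,l):
                P=q+ss[:,None]*nn; g=sum(np.gradient(map_coordinates(c,[P[:,1],P[:,0]],order=1))**2 for c in f)
                i=int(np.argmax(g)); 
                if 0<i<len(ss)-1: obs.append(q+ss[i]*nn);nr.append(nn);loc.append(lq);ids.append(k)
        obs,nr,loc,ids=map(np.array,(obs,nr,loc,ids))
        fun=lambda p:((proj(n,world(p,loc))-obs)*nr).sum(1)
        g=lambda p: fun(np.r_[p,yaw] if fixyaw else p)
        o=least_squares(g,p[:2] if fixyaw else p,loss="soft_l1",f_scale=.2,x_scale=1e-3); p=np.r_[o.x,yaw] if fixyaw else o.x
    r=fun(p); return p,{int(k):(round(float(np.median(r[ids==k])),2),round(float(np.std(r[ids==k])),2)) for k in np.unique(ids)} if K<10 else (len(r),r.std())
E
python3 - <<'E'
from h import *
t=cv2.imread("pics/t11raw.png"); t0=cv2.imread("pics/top0raw.png")
for nm,im,a in [("S",t0,("sheet",.6482,.1104,-.043,.02)),("S",t0,("sheet",.6428,-.0153,-.043,.02)),("S",t0,("sheet",.6375,-.1407,-.043,.02)),
  ("wedge0",t0,("wedge",.4311,.1546,-.1208,.048)),("jar0",t0,("jar",.4066,.326,0,.045)),
  ("wedge",t,("wedge",.6482,.1104,1.528,.068)),("block",t,("block",.6428,-.0153,-.043,.07)),("wheel",t,("wheel",.6375,-.1407,0,.06))]:
    p,r=edgefit(im,*a,fixyaw=a[0] in("jar","wheel")); print(nm,p.round(4),np.degrees(p[2]).round(2),r)
E
```

```text
S [ 0.6485  0.1104 -0.035 ] -2.01 {0: (0.03, 0.37), 1: (-0.57, 0.35), 2: (-0.09, 0.37), 3: (-0.5, 0.33)}
S [ 0.6422 -0.0152 -0.0691] -3.96 {0: (-0.22, 0.47), 1: (-0.36, 0.32), 2: (-0.21, 0.49), 3: (-0.54, 0.41)}
S [ 0.6374 -0.1412 -0.0409] -2.34 {0: (-0.44, 0.62), 1: (-0.47, 0.45), 2: (-0.45, 0.34), 3: (-0.77, 0.36)}
wedge0 [ 0.4309  0.1541 -0.1227] -7.03 {0: (0.0, 0.23), 1: (0.49, 0.32), 2: (0.05, 0.31), 3: (0.86, 0.33)}
jar0 [0.4065 0.3262 0.    ] 0.0 (48, np.float64(0.42448620900264383))
wedge [0.6496 0.1098 1.5393] 88.2 {0: (-0.07, 0.34), 1: (-0.33, 0.34), 2: (-0.01, 0.9), 3: (-0.31, 0.34)}
block [ 0.6419 -0.0133 -0.0594] -3.4 {0: (-0.13, 0.53), 1: (0.23, 0.38), 2: (-0.15, 0.38), 3: (0.23, 0.37)}
wheel [ 0.6399 -0.1398  0.    ] 0.0 (42, np.float64(1.0589407473689394))
```

Measured against the sheet centres:

| Piece | Offset from sheet centre | Angle error |
|---|---|---|
| Wedge | about 1.5 mm | about 0.7° |
| Block | about 2 mm | about 1° |
| Wheel | about 2 mm, weak contrast | – |

The side view shows the jar top at (314,497), between the fingers. I'll take the jar now.

Emit:
jog_arm:
  motion:
    - {"dx": 0.03, "dy": -0.001, "dz": -0.001, "twist": 0}
    - {"dx": 0.065, "dy": -0.001, "dz": -0.001, "twist": 0}
    - {"dx": 0.09, "dy": -0.001, "dz": -0.001, "twist": 0}
    - {"dx": 0.099, "dy": -0.001, "dz": -0.001, "twist": 0}
    - {"dx": 0.099, "dy": -0.001, "dz": -0.001, "twist": 0}
    - {"dx": 0.099, "dy": -0.001, "dz": -0.001, "twist": 0}

```text
t: 20.95
eef_pos: [0.4075, 0.3263, 0.0201]
ee_rot: [1.517, 1.57, -1.671]
force: [-0.2, 1.2, 0.7]
width: 0.0877
```

Emit:
jog_arm:
  motion:
    - {"dx": 0, "dy": 0, "dz": 0, "twist": 0}
    - {"dx": 0, "dy": 0, "dz": 0, "twist": 0}
    - {"dx": 0, "dy": 0, "dz": 0, "twist": 0}
    - {"dx": 0, "dy": 0, "dz": 0, "twist": 0}
    - {"dx": 0, "dy": 0, "dz": 0, "twist": 0}
    - {"dx": 0, "dy": 0, "dz": 0, "twist": 0}
    - {"dx": 0, "dy": 0, "dz": 0, "twist": 0}
    - {"dx": 0, "dy": 0, "dz": 0, "twist": 0}
    - {"dx": 0, "dy": 0, "dz": 0, "twist": 0}
  gripper: 0.025
  newtons: 15

```text
t: 21.7
eef_pos: [0.4068, 0.3266, 0.0199]
ee_rot: [0.395, 1.571, -2.793]
force: [-1.6, -0.7, 3.9]
width: 0.0442
```

Emit:
jog_arm:
  motion:
    - {"dx": -0.02, "dy": 0, "dz": 0, "twist": 0}
    - {"dx": -0.05, "dy": 0, "dz": 0, "twist": 0}
    - {"dx": -0.09, "dy": 0, "dz": 0, "twist": 0}
    - {"dx": -0.12, "dy": 0, "dz": 0, "twist": 0}
    - {"dx": -0.14, "dy": 0, "dz": 0, "twist": 0}
    - {"dx": -0.14, "dy": 0, "dz": 0, "twist": 0}
    - {"dx": -0.14, "dy": 0, "dz": 0, "twist": 0}

```text
t: 22.28
eef_pos: [0.407, 0.327, 0.1607]
ee_rot: [-1.974, 1.568, 1.121]
force: [0.6, -0.1, -1.7]
width: 0.0444
```

```bash
python3 - <<'E'
from h import *
plan(.6423,-.0145,.158,177.3)
E
```

```text
t22.28 pos [0.407  0.327  0.1607] jaw 177.34 tilt [0.0011 0.0024] w 0.0444 F [ 0.6 -0.1 -1.7] q1,q6 [ 1.05 -1.1 ]
dx 0.0022 dy 0.3302 dz -0.2508 twist 0.04 (alt -179.96)
```

Emit:
jog_arm:
  motion:
    - {"dx": 0, "dy": 0.02, "dz": -0.015, "twist": 0}
    - {"dx": 0, "dy": 0.045, "dz": -0.034, "twist": 0}
    - {"dx": 0, "dy": 0.07, "dz": -0.053, "twist": 0}
    - {"dx": 0, "dy": 0.095, "dz": -0.072, "twist": 0}
    - {"dx": 0, "dy": 0.12, "dz": -0.091, "twist": 0}
    - {"dx": 0, "dy": 0.145, "dz": -0.11, "twist": 0}
    - {"dx": 0, "dy": 0.17, "dz": -0.129, "twist": 0}
    - {"dx": 0, "dy": 0.195, "dz": -0.148, "twist": 0}
    - {"dx": 0, "dy": 0.22, "dz": -0.167, "twist": 0}
    - {"dx": 0, "dy": 0.245, "dz": -0.186, "twist": 0}
    - {"dx": 0, "dy": 0.27, "dz": -0.205, "twist": 0}
    - {"dx": 0, "dy": 0.295, "dz": -0.224, "twist": 0}
    - {"dx": 0, "dy": 0.315, "dz": -0.239, "twist": 0}
    - {"dx": 0, "dy": 0.327, "dz": -0.248, "twist": 0}
    - {"dx": 0, "dy": 0.3302, "dz": -0.2508, "twist": 0}
    - {"dx": 0, "dy": 0.3302, "dz": -0.2508, "twist": 0}
    - {"dx": 0, "dy": 0.3302, "dz": -0.2508, "twist": 0}
    - {"dx": 0, "dy": 0.3302, "dz": -0.2508, "twist": 0}

```text
t: 23.78
eef_pos: [0.6414, -0.014, 0.1594]
ee_rot: [-0.055, 1.57, 3.041]
force: [0.3, -0.5, -1.5]
width: 0.0444
```

```bash
python3 - <<'E'
from h import *
plan(.6423,-.0145,.0905,177.3)
s=arm.grab_frame("side")[:,:,::-1].copy(); p=arm.get_state()["eef_pos"]
overlay(s,"side",[("jar",p[0],p[1],0,p[2]-.0199),("block",.6423,-.0145,-.043,.02)],(90,250,130,310),4.3,"pics/s12.png")
E
```

```text
t23.78 pos [ 0.6414 -0.014   0.1594] jaw 177.39 tilt [-0.0008  0.0001] w 0.0444 F [ 0.3 -0.5 -1.5] q1,q6 [ 0.28 -0.33]
dx 0.0689 dy 0.0005 dz -0.0010 twist 0.09 (alt -179.91)
```

View pics/s12.png

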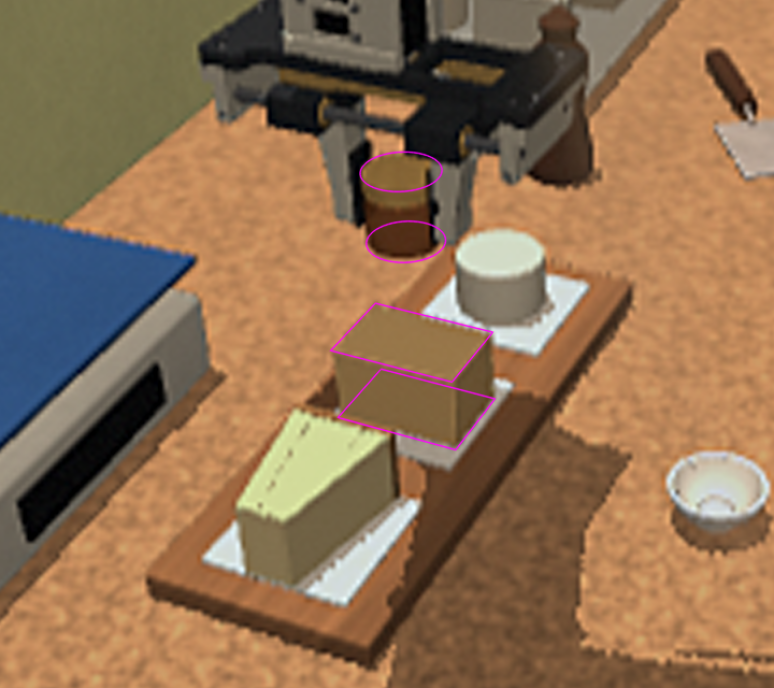

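Emit:
jog_arm:
  motion:
    - {"dx": 0.025, "dy": 0.0005, "dz": -0.0003, "twist": 0}
    - {"dx": 0.045, "dy": 0.0005, "dz": -0.0003, "twist": 0}
    - {"dx": 0.057, "dy": 0.0005, "dz": -0.0003, "twist": 0}
    - {"dx": 0.063, "dy": 0.0005, "dz": -0.0003, "twist": 0}
    - {"dx": 0.065, "dy": 0.0005, "dz": -0.0003, "twist": 0}
    - {"dx": 0.065, "dy": 0.0005, "dz": -0.0003, "twist": 0}
    - {"dx": 0.065, "dy": 0.0005, "dz": -0.0003, "twist": 0}

```text
t: 24.42
eef_pos: [0.643, -0.0152, 0.0958]
ee_rot: [-3.03, 1.569, 0.066]
force: [-0.7, 1.4, -0.6]
width: 0.0444
```

```bash
python3 - <<'E'
from h import *
plan(.6423,-.0145,.0905,177.3)
s=arm.grab_frame("side")[:,:,::-1].copy(); p=arm.get_state()["eef_pos"]
overlay(s,"side",[("jar",p[0],p[1],0,p[2]-.0199),("block",.6423,-.0145,-.043,.02)],(120,220,170,290),6.4,"pics/s13.png")
E
```

```text
t24.42 pos [ 0.643  -0.0152  0.0958] jaw 177.38 tilt [0.0014 0.0001] w 0.0444 F [-0.7  1.4 -0.6] q1,q6 [ 0.28 -0.33]
dx 0.0053 dy -0.0007 dz 0.0008 twist 0.08 (alt -179.92)
```

View pics/s13.png

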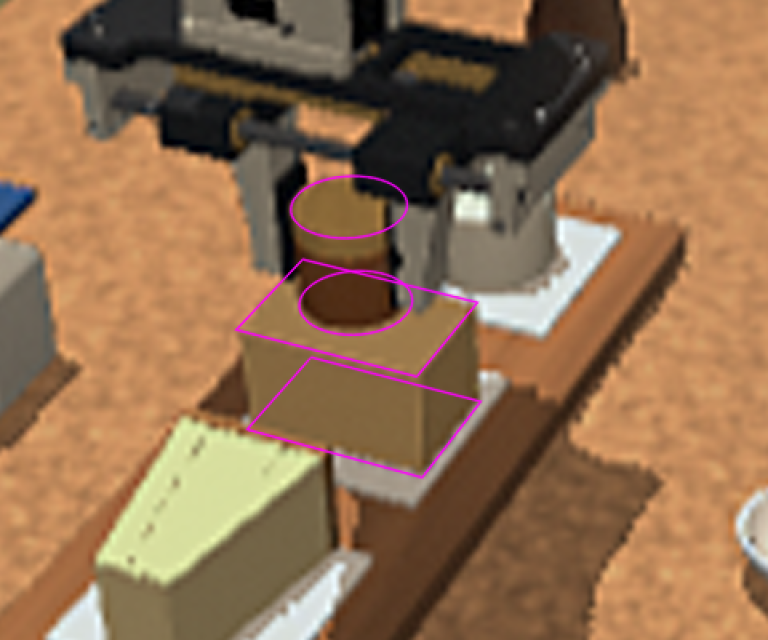

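The jar sits over the middle of the block: base at (350,305), block top centre at (357,318). It is about 5 mm above the block, so I'll lower it.

Emit:
jog_arm:
  motion:
    - {"dx": 0.002, "dy": -0.0005, "dz": 0.0006, "twist": 0}
    - {"dx": 0.004, "dy": -0.0005, "dz": 0.0006, "twist": 0}
    - {"dx": 0.005, "dy": -0.0005, "dz": 0.0006, "twist": 0}
    - {"dx": 0.0054, "dy": -0.0005, "dz": 0.0006, "twist": 0}
    - {"dx": 0.0054, "dy": -0.0005, "dz": 0.0006, "twist": 0}
    - {"dx": 0.0054, "dy": -0.0005, "dz": 0.0006, "twist": 0}

```text
t: 24.97
eef_pos: [0.6419, -0.0149, 0.0899]
ee_rot: [-3.117, 1.57, -0.021]
force: [-2.5, 0.3, 6.3]
width: 0.0444
```

```bash
python3 - <<'E'
from h import *
plan(.6423,-.0145,.090,177.3)
E
```

```text
t24.97 pos [ 0.6419 -0.0149  0.0899] jaw 177.36 tilt [ 0.0004 -0.    ] w 0.0444 F [-2.5  0.3  6.3] q1,q6 [ 0.28 -0.33]
dx -0.0001 dy -0.0004 dz -0.0004 twist 0.06 (alt -179.94)
```

Contact at 6 N, so it is seated. I'll release, rise and withdraw.

Emit:
jog_arm:
  motion:
    - {"dx": 0, "dy": 0, "dz": 0, "twist": 0}
    - {"dx": 0, "dy": 0, "dz": 0, "twist": 0}
    - {"dx": 0, "dy": 0, "dz": 0, "twist": 0}
    - {"dx": 0, "dy": 0, "dz": 0, "twist": 0}
    - {"dx": 0, "dy": 0, "dz": 0, "twist": 0}
    - {"dx": 0, "dy": 0, "dz": 0, "twist": 0}
    - {"dx": 0, "dy": 0, "dz": 0, "twist": 0}
    - {"dx": -0.02, "dy": 0, "dz": 0, "twist": 0}
    - {"dx": -0.05, "dy": 0, "dz": 0, "twist": 0}
    - {"dx": -0.08, "dy": 0, "dz": 0, "twist": 0}
    - {"dx": -0.1, "dy": 0, "dz": 0, "twist": 0}
    - {"dx": -0.1, "dy": 0, "dz": 0, "twist": 0}
  gripper: 0.0876

```text
t: 25.97
eef_pos: [0.6444, -0.0148, 0.1949]
ee_rot: [-3.006, 1.563, 0.09]
force: [1.2, -0.6, -0.2]
width: 0.0877
```

```bash
python3 - <<'E'
from h import *
plan(.42,-.35,.25,177.3)
E
```

```text
t25.97 pos [ 0.6444 -0.0148  0.1949] jaw 177.39 tilt [0.0082 0.0007] w 0.0877 F [ 1.2 -0.6 -0.2] q1,q6 [ 0.28 -0.33]
dx -0.0572 dy 0.3450 dz 0.2085 twist 0.09 (alt -179.91)
```

Emit:
jog_arm:
  motion:
    - {"dx": -0.02, "dy": 0.01, "dz": 0.01, "twist": 0}
    - {"dx": -0.04, "dy": 0.03, "dz": 0.03, "twist": 0}
    - {"dx": -0.05, "dy": 0.06, "dz": 0.05, "twist": 0}
    - {"dx": -0.055, "dy": 0.09, "dz": 0.075, "twist": 0}
    - {"dx": -0.055, "dy": 0.12, "dz": 0.1, "twist": 0}
    - {"dx": -0.055, "dy": 0.15, "dz": 0.12, "twist": 0}
    - {"dx": -0.055, "dy": 0.18, "dz": 0.14, "twist": 0}
    - {"dx": -0.055, "dy": 0.21, "dz": 0.16, "twist": 0}
    - {"dx": -0.055, "dy": 0.24, "dz": 0.18, "twist": 0}
    - {"dx": -0.055, "dy": 0.27, "dz": 0.19, "twist": 0}
    - {"dx": -0.055, "dy": 0.3, "dz": 0.2, "twist": 0}
    - {"dx": -0.055, "dy": 0.33, "dz": 0.2085, "twist": 0}
    - {"dx": -0.055, "dy": 0.345, "dz": 0.2085, "twist": 0}
    - {"dx": -0.055, "dy": 0.345, "dz": 0.2085, "twist": 0}
    - {"dx": -0.055, "dy": 0.345, "dz": 0.2085, "twist": 0}

```text
t: 27.22
eef_pos: [0.417, -0.3505, 0.2437]
ee_rot: [-0.551, 1.57, 2.542]
force: [0.4, -0.3, -0.8]
width: 0.0873
```

```bash
python3 - <<'E'
from h import *
t=arm.grab_frame("top")[:,:,::-1].copy(); cv2.imwrite("pics/t14raw.png",t)
s=arm.grab_frame("side")[:,:,::-1].copy()
I=[("wedge",.6482,.1104,1.528,.02),("block",.6428,-.0153,-.043,.02),("wheel",.6375,-.1407,-.043,.02),("jar",.6428,-.0153,0,.07)]
overlay(t,"top",I,(110,190,180,330),5.2,"pics/t14.png"); cv2.imwrite("pics/t14b.png",cv2.resize(t[110:190,80:420],None,fx=2.35,fy=2.35,interpolation=cv2.INTER_CUBIC))
overlay(s,"side",I,(110,250,130,300),4.2,"pics/s14.png")
for a in [("wedge",.6482,.1104,1.528,.068),("block",.6428,-.0153,-.043,.07),("wheel",.6375,-.1407,0,.06),("jar",.6428,-.0153,0,.115)]:
    p,r=edgefit(t,*a,fixyaw=a[0] in("jar","wheel")); print(a[0],p.round(4),np.degrees(p[2]).round(1))
E
```

```text
wedge [0.6494 0.1096 1.5269] 87.5
block [ 0.6423 -0.0142 -0.06  ] -3.4
wheel [ 0.6401 -0.1401  0.    ] 0.0
jar [ 0.643  -0.0167  0.    ] 0.0
```

View pics/t14.png

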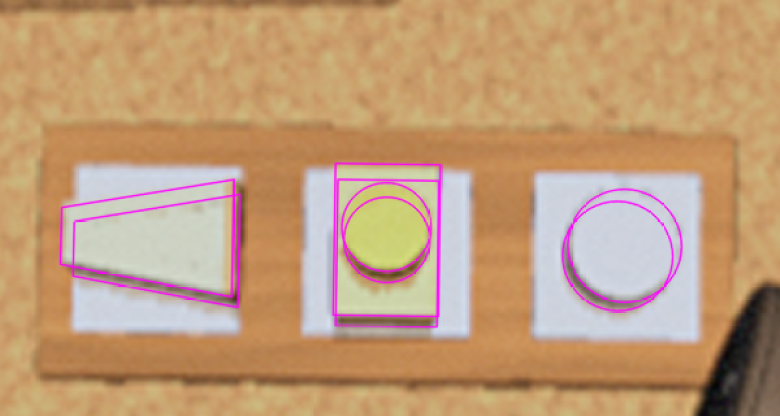

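View pics/t14b.png

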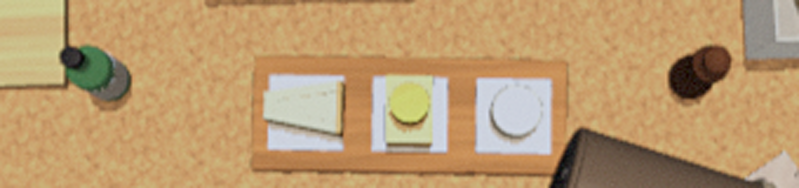

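View pics/s14.png

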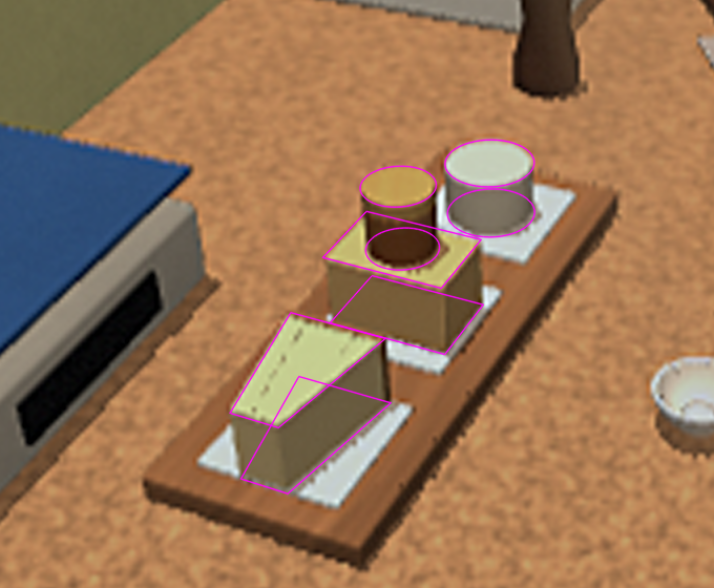

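Everything lies on its target outline in both views: wedge top (150,243), block (387,240) with the jar upright on it, wheel (620,250). The mill, oil bottle and dish are unmoved, and the arm is clear with the gripper open. I'll hand it in.

```bash
python3 -c "
from station import arm
s=arm.get_state();print(s['t'],s['qd'].round(3),s['force'].round(1));print(arm.job_done())"
```

```text
27.3167 [ 0.015 -0.005  0.001 -0.    -0.001  0.002] [ 0.5 -0.2 -0.1]
the job is handed in; nothing more can be done
None
```

The tasting board is set out and handed in at about 27 s of robot time, well under the 112 s limit. I placed the pieces in the order you listed:
1. The block went on the middle sheet, with its long sides across the board.
2. The round cheese went on the right sheet, which is the end nearer the mill.
3. The wedge went on the left sheet, with its nose pointing away from the block.
4. The jar stands upright on the middle of the block's top.

**Last checks, from both cameras:**
- **Wedge:** about 1.5 mm from the sheet's centre, with its angle within about 0.5°.
- **Block:** about 1 mm off centre and about 1° off straight.
- **Jar:** about 1.5 mm from the sheet's centre and about 2.6 mm from the block's own measured centre.
- **Round cheese:** the top camera put it 2.5 mm off, but white on white gives a weak outline. The side view and the release position agreed with the sheet's centre.
- **Other items:** the mill, oil bottle and dish look unmoved. I checked them only by eye, and the dish only in the side view.
- **Robot:** the gripper is open and clear of everything. The highest force I saw was about 7 N.

**Slips:** the first three grasp calls were refused for missing keys, so nothing moved. While lowering the wedge I nudged it 2.5 mm the wrong way, then corrected that before letting go.

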